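# Roll two turned rollers on the checking plate and reject the one that rocks

### The arm

A 7-joint arm with a two-finger parallel gripper is mounted at the origin on a cart in front of the work surface, level with it; the furniture and walls round the work are solid. World frame = base frame: x ahead of the robot, y to its left, z up, the work surface at z = 0. Lengths are in m, angles in degrees, forces in N, time in s.
With the tool pointing down it reaches from about 0.4 to 0.9 m from the base axis. Payload 5.5 kg.
Tool frame: the origin (TCP) lies midway between the tips of the shut fingers; the grasp point (between the pads) lies behind it (r.grip_depth is the x of the grasp point in the tool frame, in m); x points along the fingers, y is the direction in which the jaws open and shut, and the axes are right-handed (so a half turn about x gives the same grasp; the last joint's range is limited). The gripper opens to 85 mm and grips with 20 to 120 N. Pads are 22 mm wide; open, the fingers measure 114 mm over their backs; the gripper's body (76 mm by 85 mm) begins 54 mm behind the grasp point. The pads swing forward as they close: fully open they stand 13 mm farther back than shut.
Start: joints at [89.221, 28.699, -24.465, 88.831, 12.651, 65.22, -12.049], TCP at [0.178, -0.625, 0.231] pointing down, gripper open.
Joint ranges: [-164.97, 164.97], [-17.58, 116.51], [-87.97, 89.64], [11.32, 138.91], [-80.73, 260.73], [10.89, 115.49], [-147.41, 147.41]. Speed limits (degrees/s): [147.25, 147.25, 180, 180, 180, 180, 180].

### API

Orientations are given as [roll, pitch, yaw] about the fixed x, y, z axes, in that order (R = Rz(yaw) Ry(pitch) Rx(roll)).
In Python, from station import r gives the robot as it stands.
- The arm moves only by the tool move_arm, never from a script. Its argument "motion" is a list of rows, each a list of 2 entries, a list of its own where there are three numbers: the shift along the tool's x, y, z in m, then the turn, a rotation vector about the tool's x, y, z in degrees. In form: [[[x, y, z], [rx, ry, rz]], ...]. A call has 1 to 5 rows; each row shifts and turns the pose as measured when the row begins, along the tool's axes as they then stand; what a row does not reach is not made up. A row lasts 1/12 s, in which the tool goes at most 41.7 mm and 7.16 degrees, less where a joint would pass 70% of its speed; a pose out of reach is approached as far as the arm can. A call with a gripper value outside its range is refused whole. "claw" is the closure, from 0 (fully open) to 1 (shut), set as the call begins (left out, the last holds). The fingers move at their own pace and stop on an object; "squeeze" is the grip in N (left out, the last holds). Time passes only in rows, so rows that do not move let the fingers close. It gives the time, the measured TCP pose, the force and the opening at its end, in the units of the state.
- r.get_obs(): the state, without advancing time (a new reading comes with each control period).
- r.camera(name): name is "scene" or "top" or "wrist"; returns a dict with "pixels" (400x640x3 uint8, red, green, blue), "vfov" (degrees; the focal length in pixels is half the picture's height over the tangent of half this angle, whatever the lens; pixels are square), "cx", "cy" (the principal point, pixels), "T" (4x4, takes a point from camera to world coordinates). Camera axes: x right, y up, looking along -z (the intrinsics and any distortion apply to the point x, -y, -z); pixel columns grow to the right and rows downward; lengths in m; the calibration is good to about 2 mm. The wrist camera is an equidistant fisheye: a pixel r from the principal point sees the ray r / f radians off the axis. A picture is of the moment at which its call begins. There is no depth.
- r.sign_off(): hands the job in, once; it reports no verdict.
Trained networks look in the newest picture that a camera, given by its name, has taken for a name from the list of things; names that differ only in an ending like _2 or _b are one class to them, and where a whole thing is asked for, a point or a joint stands for the part that bears it (a point fixed in the world has none). Each returns a list of dicts, best first, with "conf" (0 to 1); they miss things now and then, are a little off and sometimes report something else, mostly with a low value. They report only what shows in the picture. A call takes as long as a camera call. They do not tell look-alikes from the thing itself.
- r.silhouettes(query, camera): "pixels" (400x640 bool, what is visible of it) and "extent" ([left, top, right, bottom] in pixels, round what is visible of it).
- r.mark_of(query, camera): "at" ([row, column] in pixels: a listed point, or the origin of a listed thing).
The state is a dict: "clock": time; "joint_pos": joint angles; "qd": joint speeds; "effort": joint torques, N m; "tcp_pos": TCP position; "tool_rot": TCP orientation; "ft_force": force on the tool from outside, world axes, zero at the start; "moment": the same for the moment, N m; "finger_gap": finger opening in m.
Only numpy, scipy, OpenCV 4.12 (cv2) and the standard library are available. Lean on these libraries where they do the work, as an engineer would, in place of code of your own. Each camera call takes 0.05 s, during which the arm holds its last target.

### The job

Take the wooden hand float by its ridge and, pressing down through it lightly but steadily (several newtons, never more than 15), roll each of the two rollers in turn over the flat plate, from the near half across the middle of the plate into the far half, so that you feel which one is round and which one rocks. Then set the float down flat on the bench, put the roller that rocks into the tray, and leave the round one lying on the far half of the plate; leave the offcut and the stone where they are.

Things in the scene. Friction and masses are not known exactly. Their poses are not given: they have to be found in the camera images.
- plate_top (a point): centre of the flat upper face, 20 mm above the bench, of a metal plate, 250 x 290 mm (x, y), with a low dark stop strip (6 mm wide, 4 mm high) along its near and its far edge; x points across the plate from the near edge to the far edge, y to the left. It rests on rubber mounts fixed to the bench and gives straight down, after the first newton, by 1 mm for every 8 N
- plate: the same plate; origin 12 mm under the middle of its upper face
- rod_p_mid (a point): centre (half-way up) of one of two turned wooden rollers of the same look, 80 mm long, nominally 20 mm in diameter; own y along the roller, own z up at the start. One roller is round; the other is oval: its height varies between 18.8 and 21.2 mm, twice a turn. Which one is not told: find it by rolling
- rod_q_mid (a point): centre (half-way up) of one of two turned wooden rollers of the same look, 80 mm long, nominally 20 mm in diameter; own y along the roller, own z up at the start. One roller is round; the other is oval: its height varies between 18.8 and 21.2 mm, twice a turn. Which one is not told: find it by rolling
- rod_p: the roller of rod_p_mid; origin on its underside as it lay at the start, axes as for the centre point (z turns over as it rolls). About 60 g. Starts on the near half of the plate, lying nearly along the plate's y; an oval one starts on its low side
- rod_q: the roller of rod_q_mid; origin on its underside as it lay at the start, axes as for the centre point (z turns over as it rolls). About 60 g. Starts on the near half of the plate, lying nearly along the plate's y; an oval one starts on its low side
- float_grip (a point): middle of the ridge grip of a loose wooden hand float, 32 mm above the underside of its sole; the ridge is 100 mm long, 22 mm wide and 34 mm high, its top 46 mm above the underside; x along ridge and sole, y across, z up. It stands flat on the bench to the left or the right of the plate
- float: the same float, about 200 g: flat wooden sole 140 x 50 mm (x, y), 12 mm thick; origin at the centre of the underside of the sole. Laid on a roller and moved along x it rolls the roller half as far as it moves itself, so the roller creeps from the front end of the sole towards the rear end
- tray: fixed open wooden tray, 150 x 120 x 40 mm outside (x, y, z), walls 5 mm thick, inner floor 19 mm above the bench, on the other side of the plate; origin at the centre of its underside
- offcut: flat wood offcut, 60 x 75 x 18 mm, a bystander; origin under its centre
- slip_stone: small grey sharpening stone, 40 x 100 x 11 mm, a bystander; origin under its centre
Things that resemble listed ones, but are neither listed nor needed, are in the scene too. What is shaped like the float but blue is not meant.

How it is judged:
By the outcome, as a careful person would: the job done as asked, in the order asked, and still so for the second after the job is handed in, with the robot touching nothing.
It also fails if it takes over 72 s, if anything falls off the work surface, if the arm or the gripper's body presses on something with over 40 N, if the wrist force passes 120 N, or if a joint passes its speed limit or range.

## Working session

There is one attempt and no reset: what is moved stays moved. The work goes in short steps, Python scripts to look and compute and a tool call to move; the robot and the scene stay as the last step left them, time stands still between calls to the robot, and variables do not carry over. Pictures are saved under pics/ and viewed, and the job is handed in when it is done.

Besides the shell and the picture viewer there is one more tool, called after "Request:" as name(argument=value, ...), one argument or row to a line, values as JSON. move_arm: Moves the arm, as the interface text tells. Its arguments: {"type":"object","properties":{"motion":{"type":"array","items":{"type":"array"}},"claw":{"type":"number"},"squeeze":{"type":"number"}},"required":["motion"]}

```bash
ls; mkdir -p pics; python3 - <<'E'
from station import r
import cv2
o=r.get_obs(); print(o, r.grip_depth)
for c in ["scene","top","wrist"]:
    d=r.camera(c); cv2.imwrite(f"pics/a_{c}.png",d["pixels"][:,:,::-1]); print(c,d["vfov"],d["cx"],d["cy"],d["T"].round(4).tolist(), [k for k in d])
print(r.get_obs()["clock"])
E
```

```text
pics
{'clock': 0.0, 'joint_pos': array([ 89.22135967,  28.75476052, -24.45098518,  88.89418447,
        12.65089765,  65.21889796, -12.04752252]), 'qd': array([ 0.08055356,  0.04116389, -0.07854575,  0.03470891,  0.00841895,
        0.07470679,  0.028408  ]), 'effort': array([-3.64591178e-04, -5.69524240e+01, -5.81632599e+00, -2.80942440e+01,
        1.05946444e-02,  1.19442120e-02,  2.44633037e-05]), 'tcp_pos': array([ 0.17736431, -0.6245886 ,  0.23022559]), 'tool_rot': array([-91.42752199,  89.88543347, 104.43475207]), 'ft_force': array([ 0.42086315,  0.08242239, -0.52650214]), 'moment': array([-0.01158925,  0.01176788, -0.09747776]), 'finger_gap': 0.08570605661205158} -0.0187
scene 52.971925604740946 320.2093010836227 202.8904357580113 [[-0.6828, 0.2815, -0.6742, -0.4352], [-0.7301, -0.2971, 0.6154, 0.7145], [-0.027, 0.9124, 0.4084, 0.591], [0.0, 0.0, 0.0, 1.0]] ['pixels', 'vfov', 'cx', 'cy', 'T']
top 51.187913270218026 318.641215371897 199.33586810523974 [[-0.0066, 0.9971, -0.0757, 0.388], [-0.9998, -0.008, -0.0189, -0.1351], [-0.0195, 0.0756, 0.9969, 1.2971], [0.0, 0.0, 0.0, 1.0]] ['pixels', 'vfov', 'cx', 'cy', 'T']
wrist 65.70646984690485 317.1454576148967 201.1408757244093 [[0.2732, 0.912, 0.306, 0.2562], [-0.962, 0.2596, 0.0852, -0.6024], [-0.0018, -0.3176, 0.9482, 0.3735], [0.0, 0.0, 0.0, 1.0]] ['pixels', 'vfov', 'cx', 'cy', 'T']
0.15
```

View pics/a_scene.png

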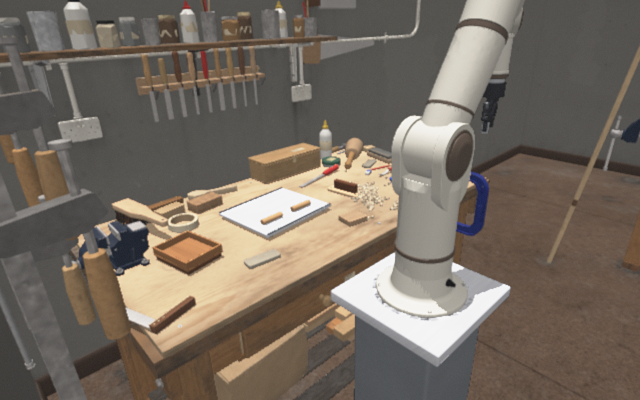

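View pics/a_top.png

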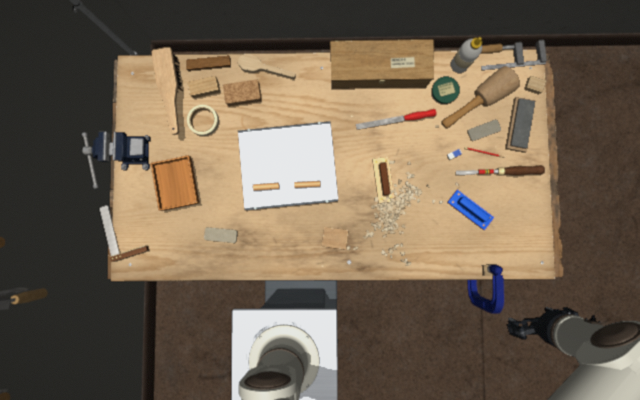

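View pics/a_wrist.png

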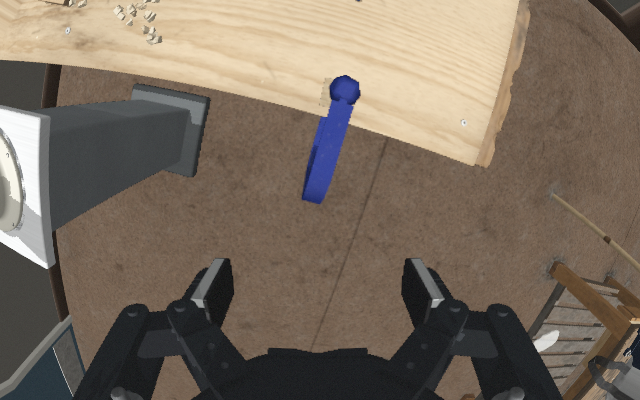

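The top view shows the plate at (288,165) with rollers at (266,187) and (307,184). The wooden float, cream with a brown ridge, is at (383,180), and the tray is at (176,183). Things that could be taken for the float: the blue float at (470,210), excluded by the text, and the brushes and offcuts at (208,63), (520,125) and (484,130). I choose (383,180).

```bash
cat > h.py <<'E'
from station import r
import numpy as np, cv2
from scipy.spatial.transform import Rotation as R
from scipy.optimize import least_squares
def cam(n):
    d=r.camera(n); d["n"]=n; d["f"]=200/np.tan(np.radians(d["vfov"])/2); return d
def ray(d,row,col):
    x=(col-d["cx"])/d["f"]; y=(row-d["cy"])/d["f"]
    if d["n"]=="wrist":
        t=np.hypot(x,y); s=np.sin(t)/t if t>1e-9 else 1; v=np.array([x*s,-y*s,-np.cos(t)])
    else: v=np.array([x,-y,-1.0])
    v=d["T"][:3,:3]@v; return d["T"][:3,3].copy(),v/np.linalg.norm(v)
def atz(d,row,col,z):
    o,v=ray(d,row,col); return o+v*(z-o[2])/v[2]
def proj(d,P):
    p=(np.linalg.inv(d["T"])@np.append(P,1))[:3]; x,y,z=p[0],-p[1],-p[2]
    if d["n"]=="wrist":
        rr=np.hypot(x,y); t=np.arctan2(rr,z); k=t/rr if rr>1e-9 else 0
        return np.array([d["cy"]+d["f"]*y*k,d["cx"]+d["f"]*x*k])
    return np.array([d["cy"]+d["f"]*y/z,d["cx"]+d["f"]*x/z])
def tri(obs):
    A=np.zeros((3,3));b=np.zeros(3)
    for d,row,col in obs:
        o,v=ray(d,row,col);M=np.eye(3)-np.outer(v,v);A+=M;b+=M@o
    p=np.linalg.solve(A,b)
    return p,[float(np.hypot(*(proj(d,p)-[a,c]))) for d,a,c in obs]
def rect(mask,d,z):
    cs,_=cv2.findContours(mask.astype(np.uint8),cv2.RETR_EXTERNAL,cv2.CHAIN_APPROX_NONE)
    c=max(cs,key=cv2.contourArea)[:,0,:]
    w=np.array([atz(d,p[1],p[0],z)[:2]*1000 for p in c],np.float32)
    return cv2.minAreaRect(w)
def save(d,name,box=None,s=1):
    im=d["pixels"][:,:,::-1]
    if box: im=im[box[1]:box[3],box[0]:box[2]]
    im=cv2.resize(im,None,fx=s,fy=s,interpolation=cv2.INTER_CUBIC); cv2.imwrite("pics/"+name,im)
def tool():
    o=r.get_obs(); return o["tcp_pos"],R.from_euler("xyz",o["tool_rot"],degrees=True).as_matrix(),o
E
python3 - <<'E'
from h import *
T=cam("top");S=cam("scene")
save(T,"b_top.png",[220,110,440,260],3.6)
for q,z in [("plate_top",.02),("plate",.008),("rod_p_mid",.03),("rod_q_mid",.03),("float_grip",.032),("float",0),("tray",0),("offcut",0),("slip_stone",0)]:
    print(q)
    for d in (T,S):
        for m in r.mark_of(q,d["n"])[:3]: print("  ",d["n"],m["at"],round(m["conf"],2),atz(d,*m["at"],z).round(4))
for q,z in [("plate",.02),("rod_p",.03),("float",.012),("tray",.04),("offcut",.018),("slip_stone",.011)]:
    for m in r.silhouettes(q,"top")[:3]: print(q,m["extent"],round(m["conf"],2),rect(m["pixels"],T,z))
print(r.get_obs()["clock"])
E
```

```text
plate_top
   top [162.6, 288.7] 0.74 [ 0.5998 -0.019   0.02  ]
   scene [207.0, 275.8] 0.77 [ 0.5929 -0.0173  0.02  ]
plate
   top [166.4, 285.6] 0.72 [ 0.5899 -0.0082  0.008 ]
   top [177.7, 380.4] 0.47 [ 0.5517 -0.3026  0.008 ]
   scene [207.9, 274.6] 0.77 [ 0.6115 -0.0252  0.008 ]
   scene [193.1, 347.2] 0.54 [ 0.5191 -0.2949  0.008 ]
rod_p_mid
   top [184.5, 177.6] 0.75 [0.5335 0.3221 0.03  ]
   top [186.7, 306.5] 0.6 [ 0.5233 -0.0742  0.03  ]
   scene [208.9, 299.6] 0.56 [ 0.5049 -0.0502  0.03  ]
rod_q_mid
   top [186.0, 265.7] 0.74 [0.5265 0.0506 0.03  ]
   top [234.1, 221.3] 0.68 [0.3808 0.1855 0.03  ]
   scene [215.1, 272.7] 0.71 [0.5319 0.0408 0.03  ]
float_grip
   top [210.4, 471.9] 0.79 [ 0.447  -0.5725  0.032 ]
   top [176.7, 383.3] 0.78 [ 0.5517 -0.3083  0.032 ]
   scene [207.6, 300.3] 0.71 [ 0.5077 -0.0558  0.032 ]
   scene [185.6, 344.5] 0.59 [ 0.5372 -0.2993  0.032 ]
float
   top [208.2, 472.0] 0.96 [ 0.4553 -0.5841  0.    ]
   top [178.0, 384.3] 0.95 [ 0.5517 -0.3157  0.    ]
   top [184.0, 306.7] 0.5 [ 0.535  -0.0735  0.    ]
   scene [193.2, 348.5] 0.82 [ 0.528  -0
[... 1124 characters left out ...]
.4, 495.5, 228.7] 0.66 ((450.6120300292969, -574.0477294921875), (145.07078552246094, 55.347869873046875), 51.62803649902344)
tray [151.1, 158.6, 198.8, 210.8] 0.67 ((536.8726806640625, 327.73883056640625), (154.2542266845703, 126.26004791259766), 10.84075927734375)
tray [237.8, 123.0, 338.4, 208.4] 0.61 ((587.3117065429688, -14.412765502929688), (250.21633911132812, 293.6535949707031), 5.210811614990234)
offcut [321.1, 227.5, 348.7, 251.4] 0.95 ((367.1826171875, -159.32656860351562), (79.7741470336914, 65.28458404541016), 81.58039093017578)
slip_stone [205.1, 226.6, 239.0, 243.1] 0.84 ((378.45562744140625, 194.17832946777344), (100.73725128173828, 41.02257537841797), 85.83377075195312)
1.45
```

View pics/b_top.png

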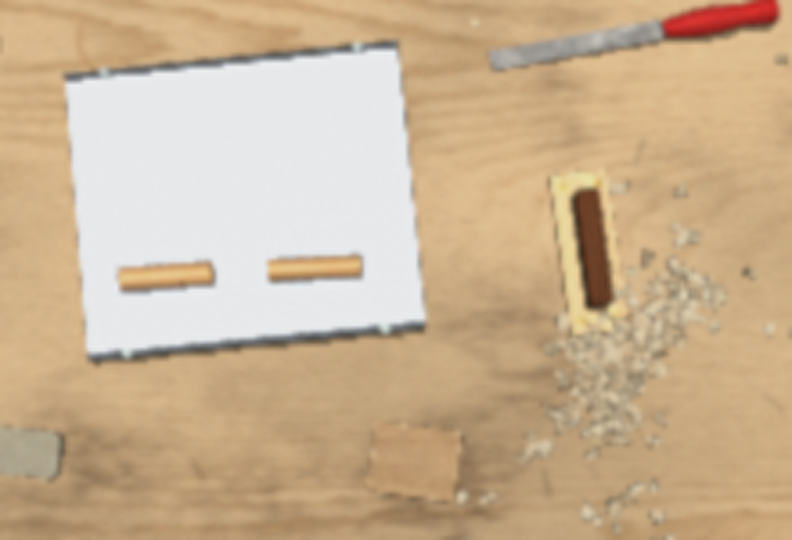

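```bash
cat >> h.py <<'E'
def Rt(yaw,sgn):
    c,s=np.cos(np.radians(yaw)),np.sin(np.radians(yaw)); x=np.array([0,0,-1.]); y=sgn*np.array([-s,c,0])
    return np.stack([x,y,np.cross(x,y)],1)
def plan(pos,yaw,step=.04,n=99,ang=7.0,sgn=None):
    p,M,o=tool()
    if sgn is None:
        sgn=max((1,-1),key=lambda s:np.trace(M.T@Rt(yaw,s)))
    G=Rt(yaw,sgn); d=np.array(pos)-p; w=R.from_matrix(G@M.T).as_rotvec(degrees=True)
    k=max(int(np.ceil(np.linalg.norm(d)/step-1e-6)),int(np.ceil(np.linalg.norm(w)/ang-1e-6)),1)
    print("t",round(o["clock"],2),"tcp",p.round(4),"F",o["ft_force"].round(2),"M",o["moment"].round(2),"gap",round(o["finger_gap"],4),"sgn",sgn,"rows",k,"total",w.round(2))
    for i in range(min(k,n)):
        Mi=R.from_rotvec(w*i/k,degrees=True).as_matrix()@M
        print("[%s,%s],"%((Mi.T@d/k).round(4).tolist(),(Mi.T@w/k).round(2).tolist()))
E
python3 - <<'E'
from h import *
p,M,o=tool(); print(M.round(3))
plan([.50,-.33,.23],6.7)
E
```

```text
[[ 0.     0.273 -0.962]
 [-0.    -0.962 -0.273]
 [-1.     0.    -0.   ]]
t 1.45 tcp [ 0.1777 -0.6253  0.2313] F [-0.18 -0.66 -0.77] M [-0.05 -0.03 -0.05] gap 0.0856 sgn -1 rows 11 total [ 0.    0.   -9.16]
[[0.0001, -0.0178, -0.0355],[0.83, -0.0, -0.0]],
[[0.0001, -0.0183, -0.0353],[0.83, -0.0, -0.0]],
[[0.0001, -0.0188, -0.035],[0.83, -0.0, -0.0]],
[[0.0001, -0.0193, -0.0347],[0.83, -0.0, -0.0]],
[[0.0001, -0.0198, -0.0344],[0.83, -0.0, -0.0]],
[[0.0001, -0.0203, -0.0341],[0.83, -0.0, -0.0]],
[[0.0001, -0.0208, -0.0338],[0.83, -0.0, -0.0]],
[[0.0001, -0.0213, -0.0335],[0.83, -0.0, -0.0]],
[[0.0001, -0.0218, -0.0332],[0.83, -0.0, -0.0]],
[[0.0001, -0.0223, -0.0329],[0.83, -0.0, -0.0]],
[[0.0001, -0.0228, -0.0326],[0.83, -0.0, -0.0]],
```

Request:
move_arm(
  motion=[
    [[0,-0.018,-0.035],[0.8,0,0]],
    [[0,-0.018,-0.035],[0.8,0,0]],
    [[0,-0.019,-0.035],[0.8,0,0]],
    [[0,-0.019,-0.035],[0.8,0,0]],
    [[0,-0.02,-0.034],[0.8,0,0]],
  ],
  claw=0,
)

```text
clock: 1.87
tcp_pos: [0.3158, -0.4978, 0.2294]
tool_rot: [32.6, 89.6, -137.1]
ft_force: [0.5, 0.4, 1.4]
finger_gap: 0.0854
```

Request:
move_arm(
  motion=[
    [[0,-0.02,-0.034],[0.8,0,0]],
    [[0,-0.021,-0.034],[0.8,0,0]],
    [[0,-0.021,-0.034],[0.8,0,0]],
    [[0,-0.022,-0.033],[0.8,0,0]],
    [[0,-0.022,-0.033],[0.8,0,0]],
  ],
)

```text
clock: 2.28
tcp_pos: [0.4716, -0.3615, 0.2292]
tool_rot: [55.2, 89.5, -118.9]
ft_force: [0.7, -0.1, 0.3]
finger_gap: 0.0854
```

```bash
python3 - <<'E'
from h import *
W=cam("wrist");T=cam("top");save(W,"c_wrist.png")
plan([.548,-.309,.2],6.7)
for m in r.mark_of("float_grip","wrist")[:3]: print(m["at"],round(m["conf"],2),atz(W,*m["at"],.032).round(4))
for m in r.mark_of("float","wrist")[:3]: print(m["at"],round(m["conf"],2),atz(W,*m["at"],.0).round(4))
for m in r.silhouettes("float","wrist")[:3]: print(m["extent"],round(m["conf"],2),rect(m["pixels"],W,.012))
E
```

```text
t 2.38 tcp [ 0.4776 -0.3545  0.2298] F [-0.1  -0.13  0.42] M [ 0.01  0.   -0.01] gap 0.0855 sgn -1 rows 3 total [ 0.23  0.04 -0.04]
[[0.0099, -0.0124, -0.0251],[0.01, -0.0, -0.08]],
[[0.0099, -0.0123, -0.0251],[0.01, -0.0, -0.08]],
[[0.0099, -0.0123, -0.0251],[0.01, -0.0, -0.08]],
[208.8, 475.9] 0.74 [ 0.449  -0.5713  0.032 ]
[104.5, 277.3] 0.71 [ 0.5444 -0.3118  0.032 ]
[195.1, 466.4] 0.95 [ 0.4572 -0.5706  0.    ]
[105.6, 280.5] 0.64 [ 0.5425 -0.312   0.    ]
[255.0, 42.2, 298.7, 161.9] 0.92 ((546.9271240234375, -309.45806884765625), (140.28346252441406, 50.516441345214844), 6.873249053955078)
[428.0, 152.3, 506.2, 240.1] 0.8 ((451.36785888671875, -574.1901245117188), (150.387939453125, 51.767845153808594), 51.78351593017578)
```

View pics/c_wrist.png

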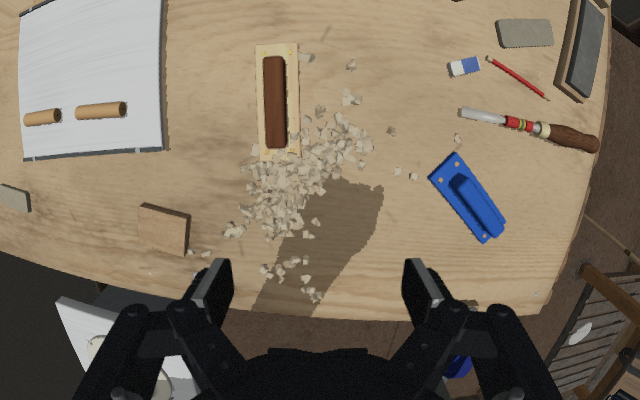

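The wrist view shows the wooden float at (277,100) and the blue look-alike at (470,200). My measured centre is (0.547, -0.309), yaw 6.8°.

Request:
move_arm(
  motion=[
    [[0.02,-0.012,-0.025],[0,0,0]],
    [[0.02,-0.012,-0.025],[0,0,0]],
    [[0.02,-0.012,-0.025],[0,0,0]],
    [[0.02,0,0],[0,0,0]],
    [[0.02,0,0],[0,0,0]],
  ],
)

```text
clock: 2.95
tcp_pos: [0.5382, -0.3362, 0.1299]
tool_rot: [83.6, 88.8, -91.7]
ft_force: [-1.3, -0.1, -0.4]
finger_gap: 0.0856
```

```bash
python3 - <<'E'
from h import *
W=cam("wrist");T=cam("top");save(W,"d_wrist.png")
plan([.547,-.309,.016],6.8)
m2=[m for m in r.mark_of("float_grip","wrist")][:3]; print([(m["at"],round(m["conf"],2)) for m in m2])
print(tri([(W,*m2[0]["at"]),(T,176.7,383.3)]))
for q in ["float"]:
  for m in r.silhouettes("float","wrist")[:2]: print(m["extent"],round(m["conf"],2),rect(m["pixels"],W,.012))
E
```

```text
t 3.05 tcp [ 0.5352 -0.3347  0.127 ] F [-0.51  0.65 -0.45] M [ 0.05  0.06 -0.05] gap 0.0854 sgn -1 rows 3 total [ 0.98 -0.37  2.04]
[[0.0368, -0.0088, -0.0049],[-0.68, 0.16, -0.31]],
[[0.0369, -0.0086, -0.0049],[-0.68, 0.16, -0.31]],
[[0.037, -0.0083, -0.0049],[-0.68, 0.16, -0.31]],
[([189.5, 283.9], 0.97), ([287.1, 513.1], 0.77)]
(array([ 0.5499773 , -0.30905045,  0.03897258]), [2.3675474673884573, 0.6225249232854188])
[463.5, 226.1, 540.3, 314.7] 0.65 ((445.8325500488281, -582.0496826171875), (180.16836547851562, 51.27235412597656), 52.123687744140625)
[251.2, 104.4, 313.8, 253.4] 0.56 ((547.3504638671875, -308.6636962890625), (140.27854919433594, 50.79949951171875), 6.563727378845215)
```

View pics/d_wrist.png

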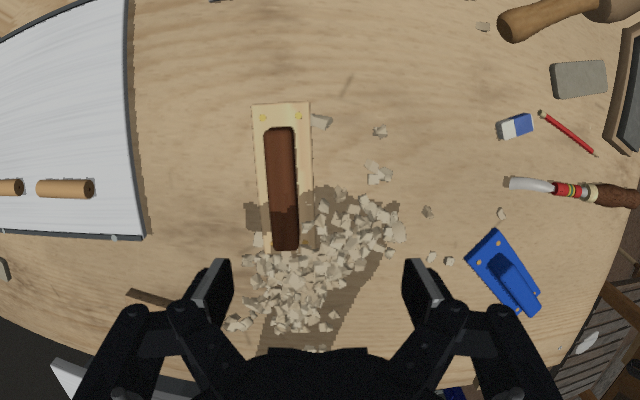

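Request:
move_arm(
  motion=[
    [[0.02,-0.018,-0.008],[-1,0.2,-0.5]],
    [[0.02,-0.006,-0.006],[-1,0.2,-0.5]],
    [[0.0,0,0],[0,0,0]],
  ],
)

```text
clock: 3.4
tcp_pos: [0.5507, -0.3182, 0.0963]
tool_rot: [134.0, 89.2, -39.6]
ft_force: [-0.6, -0.6, -0.4]
finger_gap: 0.0852
```

```bash
python3 - <<'E'
from h import *
plan([.548,-.309,.016],6.7)
E
```

```text
t 3.4 tcp [ 0.5507 -0.3182  0.0963] F [-0.6  -0.64 -0.37] M [-0.01  0.05  0.04] gap 0.0852 sgn -1 rows 3 total [0.54 0.66 0.36]
[[0.0267, -0.0034, 0.0008],[-0.12, -0.2, -0.2]],
[[0.0268, -0.0033, 0.0007],[-0.12, -0.2, -0.2]],
[[0.0268, -0.0032, 0.0007],[-0.12, -0.2, -0.2]],
```

Request:
move_arm(
  motion=[
    [[0.022,-0.01,0.001],[-0.3,-0.3,-0.2]],
    [[0.022,-0.003,0.001],[-0.2,-0.2,-0.2]],
    [[0,0,0],[0,0,0]],
  ],
)

```text
clock: 3.65
tcp_pos: [0.5498, -0.3121, 0.0586]
tool_rot: [123.0, 89.2, -50.6]
ft_force: [-0.5, -0.2, 0.3]
finger_gap: 0.0856
```

```bash
python3 - <<'E'
from h import *
plan([.548,-.309,.016],6.7)
E
```

```text
t 3.65 tcp [ 0.5498 -0.3121  0.0586] F [-0.48 -0.22  0.26] M [ 0.03  0.08 -0.03] gap 0.0856 sgn -1 rows 2 total [0.63 0.52 0.23]
[[0.0213, -0.0019, 0.0009],[-0.12, -0.22, -0.35]],
[[0.0213, -0.0018, 0.0008],[-0.12, -0.22, -0.35]],
```

Request:
move_arm(
  motion=[
    [[0.021,-0.003,0.001],[-0.2,-0.3,-0.5]],
    [[0.021,-0.002,0.001],[-0.2,-0.3,-0.5]],
    [[0.001,0,0],[0,-0.2,-0.3]],
  ],
)

```text
clock: 3.9
tcp_pos: [0.5502, -0.3138, 0.0231]
tool_rot: [-89.0, 89.9, 97.6]
ft_force: [-0.6, 0.2, -0.5]
finger_gap: 0.0851
```

```bash
python3 - <<'E'
from h import *
plan([.548,-.309,.016],6.7)
W=cam("wrist");save(W,"e_wrist.png")
E
```

```text
t 3.9 tcp [ 0.5502 -0.3138  0.0231] F [-0.59  0.2  -0.48] M [ 0.    0.04 -0.  ] gap 0.0851 sgn -1 rows 1 total [-0.15 -0.02  0.12]
[[0.0071, -0.005, 0.0017],[-0.12, 0.0, 0.15]],
```

View pics/e_wrist.png

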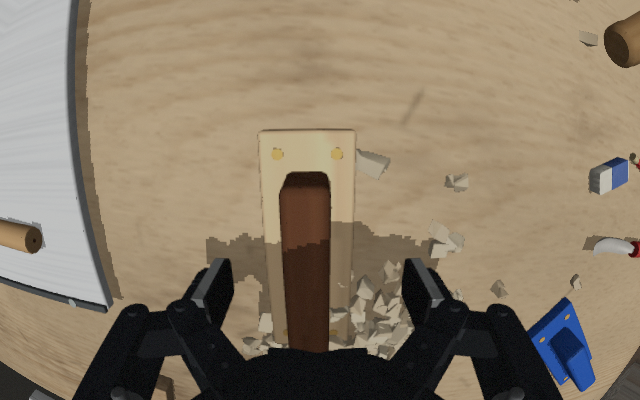

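Request:
move_arm(
  motion=[
    [[0.006,-0.006,0.002],[0,0,0]],
    [[0.002,-0.002,0],[0,0,0]],
    [[0,0,0],[0,0,0]],
  ],
)

```text
clock: 4.2
tcp_pos: [0.5512, -0.3106, 0.0226]
tool_rot: [149.5, 89.5, -24.2]
ft_force: [0.3, 0.3, -0.3]
finger_gap: 0.0851
```

```bash
python3 - <<'E'
from h import *
plan([.548,-.309,.016],6.7)
E
```

```text
t 4.2 tcp [ 0.5512 -0.3106  0.0226] F [ 0.27  0.27 -0.34] M [-0.01  0.02 -0.03] gap 0.0851 sgn -1 rows 1 total [0.22 0.48 0.39]
[[0.0065, -0.0019, 0.0031],[-0.39, -0.46, -0.27]],
```

Request:
move_arm(
  motion=[
    [[0.008,-0.002,0.003],[0,-0.3,-0.2]],
  ],
)

```text
clock: 4.28
tcp_pos: [0.5502, -0.3099, 0.0171]
tool_rot: [147.9, 89.5, -25.7]
ft_force: [0.3, 0.6, 0.5]
finger_gap: 0.0857
```

Request:
move_arm(
  motion=[
    [[0,0,0],[0,0,0]],
  ],
)

```text
clock: 4.37
tcp_pos: [0.549, -0.3094, 0.0165]
tool_rot: [145.3, 89.7, -28.4]
ft_force: [-1.2, 0.1, -0.4]
finger_gap: 0.0853
```

Request:
move_arm(
  motion=[
    [[0,0,0],[0,0,0]],
  ],
)

```text
clock: 4.45
tcp_pos: [0.5494, -0.3095, 0.0169]
tool_rot: [144.3, 89.6, -29.3]
ft_force: [-0.1, -0.5, 0.3]
finger_gap: 0.0855
```

Request:
move_arm(
  motion=[
    [[0,0,0],[0,0,0]],
    [[0,0,0],[0,0,0]],
    [[0,0,0],[0,0,0]],
    [[0,0,0],[0,0,0]],
    [[0,0,0],[0,0,0]],
  ],
  claw=1,
  squeeze=110,
)

```text
clock: 4.87
tcp_pos: [0.5496, -0.3094, 0.0172]
tool_rot: [144.3, 89.6, -29.4]
ft_force: [-0.2, 0.7, -0.5]
finger_gap: 0.0253
```

Request:
move_arm(
  motion=[
    [[0,0,0],[0,0,0]],
    [[0,0,0],[0,0,0]],
    [[0,0,0],[0,0,0]],
  ],
)

```text
clock: 5.12
tcp_pos: [0.5499, -0.3096, 0.0175]
tool_rot: [144.1, 89.6, -29.5]
ft_force: [0.2, -0.2, 0.8]
finger_gap: 0.0202
```

```bash
python3 - <<'E'
from h import *
plan([.548,-.309,.10],6.7)
E
```

```text
t 5.12 tcp [ 0.5499 -0.3096  0.0175] F [ 0.16 -0.19  0.78] M [0.07 0.08 0.02] gap 0.0202 sgn -1 rows 3 total [0.21 0.37 0.36]
[[-0.0275, -0.0001, 0.0005],[-0.12, -0.12, -0.08]],
[[-0.0275, -0.0002, 0.0005],[-0.12, -0.12, -0.08]],
[[-0.0275, -0.0002, 0.0006],[-0.12, -0.12, -0.08]],
```

Request:
move_arm(
  motion=[
    [[-0.025,0,0],[0,0,0]],
    [[-0.035,0,0],[0,0,0]],
    [[-0.035,0,0],[0,0,0]],
    [[0,0,0],[0,0,0]],
  ],
)

```text
clock: 5.45
tcp_pos: [0.5455, -0.307, 0.1104]
tool_rot: [-46.7, 89.8, 139.7]
ft_force: [2.2, -0.2, -1.4]
finger_gap: 0.0202
```

```bash
python3 - <<'E'
from h import *
plan([.46,-.06,.15],4)
W=cam("wrist");save(W,"f_wrist.png")
for i in range(3): print(r.get_obs()["ft_force"]); r.camera("top")
E
```

```text
t 5.45 tcp [ 0.5455 -0.307   0.1104] F [ 2.22 -0.21 -1.45] M [-0.07 -0.18 -0.05] gap 0.0202 sgn -1 rows 7 total [-0.16 -0.18 -2.37]
[[-0.0055, -0.0364, 0.0082],[0.34, 0.02, 0.02]],
[[-0.0055, -0.0364, 0.0084],[0.34, 0.02, 0.02]],
[[-0.0056, -0.0363, 0.0087],[0.34, 0.02, 0.02]],
[[-0.0056, -0.0363, 0.0089],[0.34, 0.02, 0.02]],
[[-0.0056, -0.0362, 0.0091],[0.34, 0.02, 0.02]],
[[-0.0056, -0.0362, 0.0093],[0.34, 0.02, 0.02]],
[[-0.0056, -0.0361, 0.0095],[0.34, 0.02, 0.02]],
[-0.26330983  0.24133332 -3.10298685]
[-0.65448937  0.07613784 -2.2433816 ]
[-0.40123687  0.006242   -2.90089176]
```

View pics/f_wrist.png

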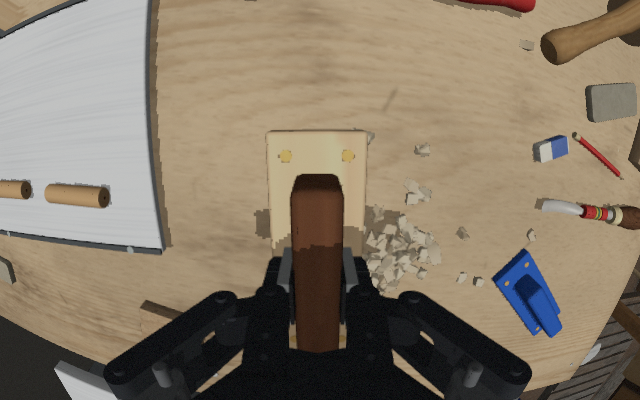

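The float is held cleanly and level; the ridge is between the pads at (317,270).

Request:
move_arm(
  motion=[
    [[-0.012,-0.036,0.008],[0.3,0,0]],
    [[-0.012,-0.036,0.008],[0.3,0,0]],
    [[-0.012,-0.036,0.009],[0.3,0,0]],
    [[-0.012,-0.036,0.009],[0.3,0,0]],
    [[0,-0.03,0.009],[0.3,0,0]],
  ],
)

```text
clock: 6.07
tcp_pos: [0.4738, -0.1388, 0.1434]
tool_rot: [-29.8, 88.2, 154.1]
ft_force: [0.4, 1.0, -2.2]
finger_gap: 0.02
```

Request:
move_arm(
  motion=[
    [[0,-0.02,0.015],[0.3,0,0]],
    [[0,0,0],[0,0,0]],
  ],
)

```text
clock: 6.23
tcp_pos: [0.452, -0.111, 0.1417]
tool_rot: [-30.6, 87.8, 153.5]
ft_force: [-0.7, 0.3, -2.8]
finger_gap: 0.0204
```

```bash
python3 - <<'E'
from h import *
plan([.45,-.08,.15],4)
W=cam("wrist");T=cam("top");save(W,"g_wrist.png")
for n,d in (("wrist",W),("top",T)):
  for m in r.silhouettes("rod_p",n)[:3]: print(n,m["extent"],round(m["conf"],2),rect(m["pixels"],d,.03))
  for m in r.silhouettes("plate",n)[:1]: print(n,m["extent"],round(m["conf"],2),rect(m["pixels"],d,.02))
E
```

```text
t 6.23 tcp [ 0.452  -0.111   0.1417] F [-0.74  0.27 -2.76] M [-0.03 -0.04  0.04] gap 0.0204 sgn -1 rows 1 total [-1.   -2.   -0.08]
[[-0.0077, -0.0313, 0.0001],[0.08, 1.92, 1.13]],
wrist [231.7, 80.3, 332.9, 108.7] 0.74 ((532.8057861328125, -72.67434692382812), (21.46339988708496, 83.10909271240234), 1.9284114837646484)
wrist [108.6, 86.5, 188.9, 117.9] 0.61 ((526.57763671875, 54.1820182800293), (21.37152099609375, 90.66736602783203), 3.945829391479492)
wrist [90.3, 2.4, 390.4, 175.1] 0.93 ((557.55029296875, -15.605941772460938), (187.00901794433594, 293.2920837402344), 3.9209647178649902)
top [254.1, 184.0, 280.6, 187.2] 0.52 ((525.333251953125, 51.3795051574707), (20.60900115966797, 77.2065200805664), 3.6103737354278564)
top [239.7, 123.0, 334.2, 207.2] 0.58 ((591.4243774414062, -13.072555541992188), (256.1926574707031, 290.3870849609375), 4.174119472503662)
```

View pics/g_wrist.png

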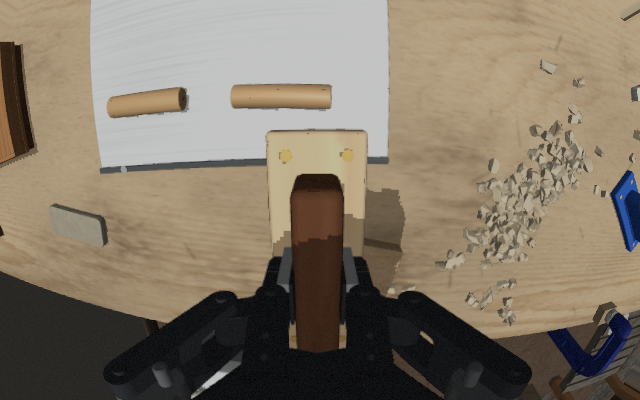

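The wrist view shows roller B (right) at (281,97) and A (left) at (147,102), with the float in hand at (317,230) in front of B. Next I align over B.

Request:
move_arm(
  motion=[
    [[0.01,-0.025,-0.015],[0.2,1.9,1.1]],
    [[0.02,-0.012,-0.012],[0,0,0]],
    [[0.02,0,0],[0,0,0]],
    [[0,0,0],[0,0,0]],
  ],
)

```text
clock: 6.87
tcp_pos: [0.4862, -0.0841, 0.0913]
tool_rot: [161.1, 89.3, -16.2]
ft_force: [-0.8, -1.1, -3.6]
finger_gap: 0.0206
```

```bash
python3 - <<'E'
from h import *
plan([.481,-.075,.07],3)
E
```

```text
t 6.87 tcp [ 0.4862 -0.0841  0.0913] F [-0.75 -1.09 -3.57] M [0.   0.11 0.03] gap 0.0206 sgn -1 rows 1 total [0.18 0.64 0.3 ]
[[0.0212, -0.0094, 0.005],[-0.3, -0.63, -0.22]],
```

Request:
move_arm(
  motion=[
    [[0.018,-0.01,0.005],[-0.3,-0.6,-0.3]],
    [[0,0,0],[0,0,0]],
    [[0,0,0],[0,0,0]],
  ],
)

```text
clock: 7.12
tcp_pos: [0.4824, -0.0768, 0.0728]
tool_rot: [-72.6, 89.9, 110.2]
ft_force: [0.9, -0.3, -1.1]
finger_gap: 0.0203
```

```bash
python3 - <<'E'
from h import *
plan([.481,-.075,.062],3)
W=cam("wrist");save(W,"h_wrist.png")
E
```

```text
t 7.12 tcp [ 0.4824 -0.0768  0.0728] F [ 0.9  -0.33 -1.14] M [-0.   -0.11 -0.01] gap 0.0203 sgn -1 rows 1 total [-0.12 -0.04  0.21]
[[0.0108, -0.0018, 0.0013],[-0.21, 0.04, 0.12]],
```

View pics/h_wrist.png

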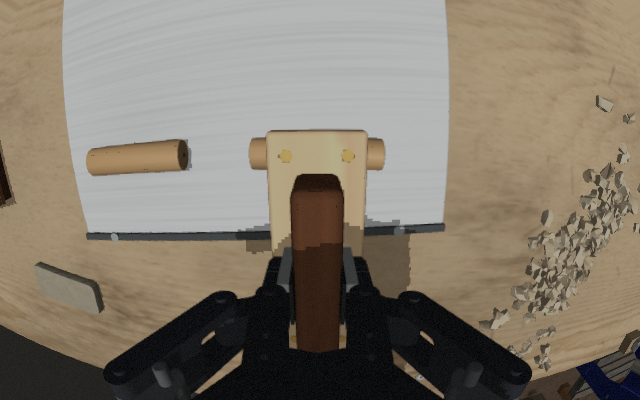

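The sole covers roller B, with its ends showing at (258,153) and (376,153). Lowering.

Request:
move_arm(
  motion=[
    [[0.011,-0.001,0.001],[0,0,0]],
    [[0,0,0],[0,0,0]],
  ],
)

```text
clock: 7.33
tcp_pos: [0.4822, -0.0778, 0.0629]
tool_rot: [-165.7, 89.9, 16.9]
ft_force: [-1.2, -0.2, -2.0]
finger_gap: 0.0201
```

Request:
move_arm(
  motion=[
    [[0.003,0,0],[0,0,0]],
  ],
)

```text
clock: 7.42
tcp_pos: [0.4833, -0.0785, 0.0607]
tool_rot: [174.5, 89.8, -2.9]
ft_force: [0.1, -0.2, -2.1]
finger_gap: 0.0203
```

Request:
move_arm(
  motion=[
    [[0.003,0,0],[0,0,0]],
  ],
)

```text
clock: 7.5
tcp_pos: [0.4834, -0.0791, 0.0578]
tool_rot: [168.1, 89.8, -9.4]
ft_force: [-0.1, 0.5, -2.6]
finger_gap: 0.0205
```

Request:
move_arm(
  motion=[
    [[0.0015,0,0],[0,0,0]],
  ],
)

```text
clock: 7.58
tcp_pos: [0.4839, -0.0792, 0.0565]
tool_rot: [168.9, 89.7, -8.6]
ft_force: [-0.7, 1.2, 3.1]
finger_gap: 0.0204
```

Request:
move_arm(
  motion=[
    [[0.001,0,0],[0,0,0]],
  ],
)

```text
clock: 7.67
tcp_pos: [0.485, -0.0791, 0.0561]
tool_rot: [170.1, 89.6, -7.4]
ft_force: [0.5, 1.2, 6.1]
finger_gap: 0.0204
```

Request:
move_arm(
  motion=[
    [[-0.0003,0,-0.005],[0,0,0]],
  ],
)

```text
clock: 7.75
tcp_pos: [0.49, -0.0789, 0.0568]
tool_rot: [168.1, 89.5, -9.4]
ft_force: [-0.6, 0.6, 0.8]
finger_gap: 0.0203
```

Request:
move_arm(
  motion=[
    [[0,0,-0.005],[0,0,0]],
  ],
)

```text
clock: 7.83
tcp_pos: [0.4958, -0.0787, 0.0572]
tool_rot: [167.7, 89.5, -9.7]
ft_force: [-0.7, 0.8, -2.0]
finger_gap: 0.0204
```

```bash
python3 - <<'E'
from h import *
plan([.49,-.078,.056],3)
E
```

```text
t 7.83 tcp [ 0.4958 -0.0787  0.0572] F [-0.69  0.78 -1.96] M [ 0.06 -0.01 -0.02] gap 0.0204 sgn -1 rows 1 total [0.08 0.5  0.47]
[[0.0012, -0.0009, 0.0058],[-0.47, -0.49, -0.11]],
```

Request:
move_arm(
  motion=[
    [[0.0008,0,-0.003],[-0.2,-0.2,0]],
  ],
)

```text
clock: 7.92
tcp_pos: [0.4998, -0.0786, 0.0568]
tool_rot: [159.6, 89.6, -17.6]
ft_force: [1.2, -0.5, 2.2]
finger_gap: 0.0206
```

Request:
move_arm(
  motion=[
    [[0.0006,0,-0.004],[0,-0.1,0]],
  ],
)

```text
clock: 8.0
tcp_pos: [0.5047, -0.0784, 0.0565]
tool_rot: [153.2, 89.7, -24.0]
ft_force: [-0.4, 0.5, 3.5]
finger_gap: 0.0202
```

Contact force is about 6 N (tare -2.6). I continue with 2-row calls.

Request:
move_arm(
  motion=[
    [[0.0005,0,-0.004],[0,0,0]],
  ],
)

```text
clock: 8.08
tcp_pos: [0.51, -0.0782, 0.0564]
tool_rot: [156.8, 89.6, -20.4]
ft_force: [0.4, -0.8, 3.0]
finger_gap: 0.0199
```

Request:
move_arm(
  motion=[
    [[0.0005,0,-0.004],[0,0,0]],
  ],
)

```text
clock: 8.17
tcp_pos: [0.5152, -0.0779, 0.0563]
tool_rot: [159.2, 89.6, -18.0]
ft_force: [-0.3, -0.4, 4.2]
finger_gap: 0.0202
```

Request:
move_arm(
  motion=[
    [[0.0005,0,-0.004],[0,0,0]],
  ],
)

```text
clock: 8.25
tcp_pos: [0.5204, -0.0777, 0.0562]
tool_rot: [161.0, 89.5, -16.3]
ft_force: [0.0, 0.3, 6.2]
finger_gap: 0.0204
```

Request:
move_arm(
  motion=[
    [[0.0002,0,-0.005],[0,-0.2,0]],
  ],
)

```text
clock: 8.33
tcp_pos: [0.5262, -0.0774, 0.0564]
tool_rot: [150.9, 89.6, -26.3]
ft_force: [-0.5, 0.1, 5.7]
finger_gap: 0.0204
```

Request:
move_arm(
  motion=[
    [[0.0004,0,-0.005],[0,0,0]],
  ],
)

```text
clock: 8.42
tcp_pos: [0.5324, -0.0772, 0.0564]
tool_rot: [153.4, 89.6, -23.9]
ft_force: [-0.5, 0.5, 5.1]
finger_gap: 0.0203
```

Request:
move_arm(
  motion=[
    [[0.0004,0,-0.005],[0,0,0]],
  ],
)

```text
clock: 8.5
tcp_pos: [0.5385, -0.0769, 0.0564]
tool_rot: [155.1, 89.5, -22.2]
ft_force: [-0.2, 1.5, 4.6]
finger_gap: 0.0201
```

```bash
python3 - <<'E'
from h import *
plan([.7,-.075+.0,.056],3,n=1)
W=cam("wrist");save(W,"i_wrist.png")
E
```

```text
t 8.5 tcp [ 0.5385 -0.0769  0.0564] F [-0.24  1.54  4.58] M [ 0.1  -0.02 -0.05] gap 0.0201 sgn -1 rows 5 total [0.18 0.44 0.25]
[[0.0003, 0.0012, -0.0323],[-0.05, -0.09, -0.04]],
```

View pics/i_wrist.png

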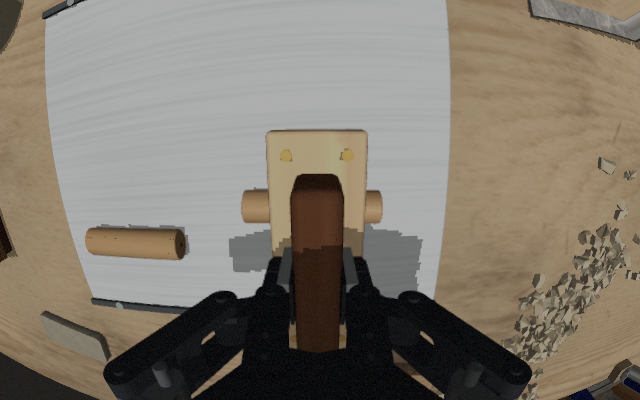

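Roller B creeps rearward under the sole (ends now at (255,207) and (373,207)), so it rolls. The height has stayed within 0.5 mm, so it is round so far. Continuing.

Request:
move_arm(
  motion=[
    [[0.0004,0,-0.006],[0,-0.1,0]],
    [[0.0004,0,-0.006],[0,0,0]],
  ],
)

```text
clock: 8.72
tcp_pos: [0.5526, -0.0762, 0.0563]
tool_rot: [153.4, 89.5, -23.8]
ft_force: [0.7, 0.5, 6.9]
finger_gap: 0.0202
```

Request:
move_arm(
  motion=[
    [[0.0004,0,-0.006],[0,-0.1,0]],
    [[0.0004,0,-0.006],[0,0,0]],
  ],
)

```text
clock: 8.88
tcp_pos: [0.5659, -0.0756, 0.0563]
tool_rot: [147.6, 89.6, -29.7]
ft_force: [-1.4, 0.6, 6.6]
finger_gap: 0.0203
```

Request:
move_arm(
  motion=[
    [[0.0004,0,-0.006],[0,-0.1,0]],
    [[0.0004,0,-0.006],[0,0,0]],
  ],
)

```text
clock: 9.05
tcp_pos: [0.5794, -0.075, 0.0564]
tool_rot: [140.8, 89.6, -36.5]
ft_force: [-0.7, 0.2, 6.0]
finger_gap: 0.02
```

Request:
move_arm(
  motion=[
    [[0.0003,0,-0.006],[0,-0.1,0]],
    [[0.0003,0,-0.006],[0,0,0]],
  ],
)

```text
clock: 9.22
tcp_pos: [0.5926, -0.0744, 0.0565]
tool_rot: [130.0, 89.6, -47.2]
ft_force: [0.3, 0.9, 6.0]
finger_gap: 0.0201
```

Request:
move_arm(
  motion=[
    [[0.0003,0,-0.006],[0,-0.1,0]],
    [[0.0003,0,-0.006],[0,0,0]],
  ],
)

```text
clock: 9.38
tcp_pos: [0.6056, -0.0739, 0.0565]
tool_rot: [113.8, 89.7, -63.5]
ft_force: [0.2, 1.1, 5.7]
finger_gap: 0.0204
```

Request:
move_arm(
  motion=[
    [[0.0003,0,-0.006],[0,-0.1,0]],
    [[0.0003,0,-0.006],[0,0,0]],
  ],
)

```text
clock: 9.55
tcp_pos: [0.6185, -0.0733, 0.0563]
tool_rot: [91.4, 89.7, -85.9]
ft_force: [-1.1, 0.7, 6.1]
finger_gap: 0.0206
```

Request:
move_arm(
  motion=[
    [[0.0003,0,-0.006],[0,-0.1,0]],
    [[0.0003,0,-0.006],[0,0,0]],
  ],
)

```text
clock: 9.72
tcp_pos: [0.6313, -0.0727, 0.0563]
tool_rot: [70.5, 89.6, -106.9]
ft_force: [0.2, 0.8, 5.8]
finger_gap: 0.0201
```

```bash
python3 - <<'E'
from h import *
plan([.7,-.07,.056],3,n=1)
E
```

```text
t 9.72 tcp [ 0.6313 -0.0727  0.0563] F [0.18 0.77 5.76] M [ 0.14  0.28 -0.04] gap 0.0201 sgn -1 rows 2 total [ 0.35 -0.11  0.31]
[[0.0001, 0.0002, -0.0344],[-0.16, 0.06, -0.17]],
```

Request:
move_arm(
  motion=[
    [[0.0003,0,-0.006],[0,0,0]],
    [[0.0003,0,-0.006],[0,0,0]],
  ],
)

```text
clock: 9.88
tcp_pos: [0.644, -0.0721, 0.0561]
tool_rot: [65.5, 89.6, -111.8]
ft_force: [0.3, 1.0, 5.7]
finger_gap: 0.0203
```

Request:
move_arm(
  motion=[
    [[0.0003,0,-0.006],[0,0,0]],
    [[0.0003,0,-0.006],[0,0,0]],
  ],
)

```text
clock: 10.05
tcp_pos: [0.6567, -0.0716, 0.056]
tool_rot: [60.8, 89.6, -116.5]
ft_force: [-0.2, 0.0, 5.7]
finger_gap: 0.0204
```

Request:
move_arm(
  motion=[
    [[0.0003,0,-0.006],[0,0,0]],
    [[0.0003,0,-0.006],[0,0,0]],
  ],
)

```text
clock: 10.22
tcp_pos: [0.6692, -0.071, 0.0558]
tool_rot: [55.0, 89.5, -122.3]
ft_force: [-0.7, 1.1, 6.9]
finger_gap: 0.0201
```

Request:
move_arm(
  motion=[
    [[0.0003,0,-0.006],[0,0,0]],
    [[0.0003,0,-0.006],[0,0,0]],
  ],
)

```text
clock: 10.38
tcp_pos: [0.6816, -0.0705, 0.0556]
tool_rot: [49.9, 89.4, -127.4]
ft_force: [-0.4, -0.4, 6.1]
finger_gap: 0.0203
```

Request:
move_arm(
  motion=[
    [[0.0002,0,-0.005],[0,0.1,0]],
    [[0.0002,0,-0.003],[0,0,0]],
    [[0,0,0],[0,0,0]],
  ],
)

```text
clock: 10.63
tcp_pos: [0.691, -0.0701, 0.0558]
tool_rot: [56.0, 89.5, -121.4]
ft_force: [1.1, 0.5, 4.5]
finger_gap: 0.0206
```

Request:
move_arm(
  motion=[
    [[-0.006,0,0],[0,0,0]],
    [[-0.03,0,0],[0,0,0]],
    [[-0.03,0,0],[0,0,0]],
    [[0,0,0],[0,0,0]],
  ],
)

```text
clock: 10.97
tcp_pos: [0.6858, -0.0698, 0.1174]
tool_rot: [17.8, 88.8, -159.6]
ft_force: [1.7, -0.3, -0.6]
finger_gap: 0.0203
```

```bash
python3 - <<'E'
from h import *
W=cam("wrist");T=cam("top");save(W,"j_wrist.png")
plan([.47,.048,.10],4)
for n,d in (("wrist",W),("top",T)):
  for m in r.silhouettes("rod_p",n)[:3]: print(n,m["extent"],round(m["conf"],2),rect(m["pixels"],d,.03))
save(T,"j_top.png",[220,110,440,260],3.6)
E
```

```text
t 11.07 tcp [ 0.683  -0.0702  0.1127] F [-0.9  -0.25 -2.33] M [ 0.04 -0.04  0.  ] gap 0.0202 sgn -1 rows 7 total [ 0.44 -1.47  1.35]
[[0.0025, -0.0183, 0.0296],[-0.19, 0.21, -0.05]],
[[0.0024, -0.0184, 0.0295],[-0.19, 0.21, -0.05]],
[[0.0023, -0.0185, 0.0295],[-0.19, 0.21, -0.05]],
[[0.0022, -0.0186, 0.0294],[-0.19, 0.21, -0.05]],
[[0.0021, -0.0187, 0.0293],[-0.19, 0.21, -0.05]],
[[0.002, -0.0188, 0.0293],[-0.19, 0.21, -0.05]],
[[0.0019, -0.0189, 0.0292],[-0.19, 0.21, -0.05]],
wrist [206.3, 335.9, 212.8, 342.7] 0.45 ((530.48681640625, 39.136253356933594), (2.3740649223327637, 15.630712509155273), 51.413822174072266)
top [252.2, 183.8, 278.8, 189.6] 0.43 ((525.5223388671875, 51.29319381713867), (20.67429542541504, 77.34990692138672), 3.337773561477661)
```

View pics/j_wrist.png

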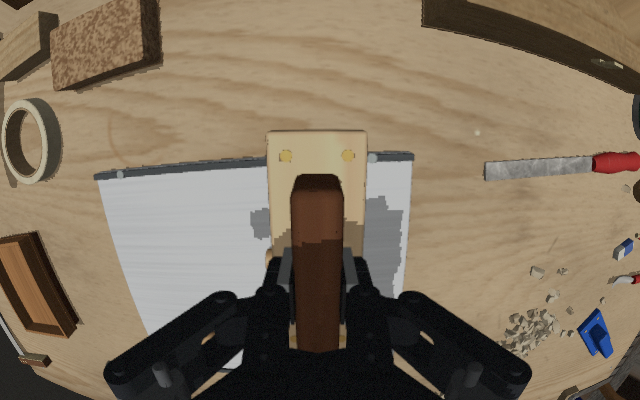

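View pics/j_top.png

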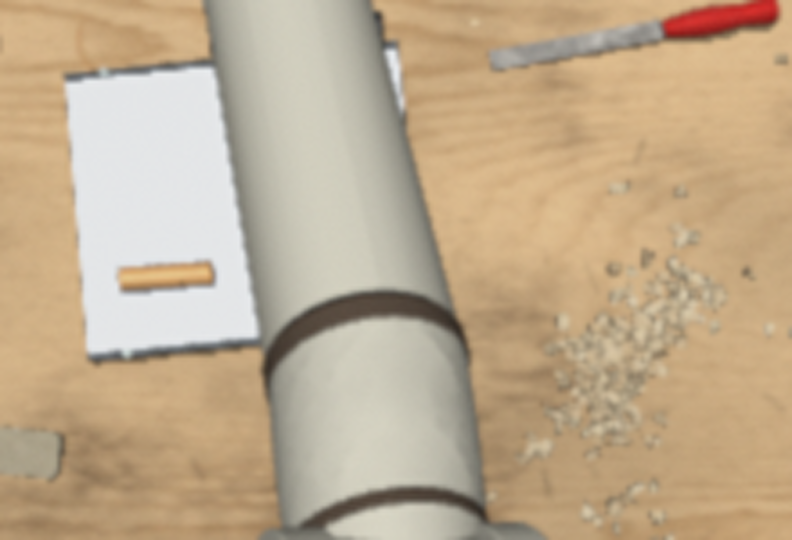

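The sole hides roller B (its end shows at (268,256)); A still lies at its start place in the top view. Moving over to A.

Request:
move_arm(
  motion=[
    [[0,-0.018,0.03],[-0.2,0.3,0]],
    [[0,-0.018,0.03],[-0.2,0.3,0]],
    [[0,-0.018,0.03],[-0.2,0.3,0]],
    [[0,-0.018,0.029],[-0.2,0.2,0]],
    [[0,-0.018,0.029],[-0.2,0.2,0]],
  ],
)

```text
clock: 11.58
tcp_pos: [0.5243, 0.0079, 0.1035]
tool_rot: [20.3, 89.2, -156.6]
ft_force: [0.5, 1.3, -2.0]
finger_gap: 0.02
```

```bash
python3 - <<'E'
from h import *
plan([.475,.049,.085],3.8)
E
```

```text
t 11.58 tcp [0.5243 0.0079 0.1035] F [ 0.51  1.31 -2.04] M [ 0.08 -0.01  0.01] gap 0.02 sgn -1 rows 2 total [ 0.33 -0.74  0.76]
[[0.0095, -0.0219, 0.0234],[-0.38, 0.38, -0.14]],
[[0.0094, -0.022, 0.0233],[-0.38, 0.38, -0.14]],
```

Request:
move_arm(
  motion=[
    [[0.005,-0.018,0.018],[-0.3,0.4,-0.1]],
    [[0.008,-0.014,0.014],[-0.3,0.3,-0.1]],
    [[0,0,0],[0,0,0]],
    [[0,0,0],[0,0,0]],
  ],
)

```text
clock: 11.92
tcp_pos: [0.4744, 0.0419, 0.0853]
tool_rot: [3.8, 89.0, -172.1]
ft_force: [0.5, 0.7, -2.5]
finger_gap: 0.0202
```

```bash
python3 - <<'E'
from h import *
plan([.475,.049,.066],3.8)
W=cam("wrist");save(W,"k_wrist.png")
E
```

```text
t 11.92 tcp [0.4744 0.0419 0.0853] F [ 0.53  0.75 -2.47] M [-0.05 -0.1   0.04] gap 0.0202 sgn -1 rows 1 total [ 0.13 -0.99 -0.3 ]
[[0.0193, -0.0071, -0.0015],[0.3, 1.0, -0.07]],
```

View pics/k_wrist.png

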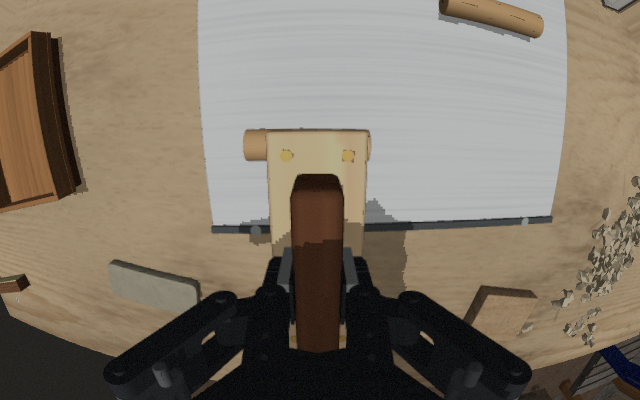

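Request:
move_arm(
  motion=[
    [[0.014,-0.009,-0.004],[0.3,1.0,0]],
    [[0.004,-0.002,0],[0,0,0]],
    [[0,0,0],[0,0,0]],
  ],
)

```text
clock: 12.22
tcp_pos: [0.4784, 0.0514, 0.0658]
tool_rot: [43.1, 89.9, -133.3]
ft_force: [0.9, 0.1, -2.2]
finger_gap: 0.0204
```

```bash
python3 - <<'E'
from h import *
plan([.477,.05,.060],3.8)
W=cam("wrist");save(W,"l_wrist.png")
E
```

```text
t 12.22 tcp [0.4784 0.0514 0.0658] F [ 0.89  0.07 -2.22] M [ 0.   -0.07  0.01] gap 0.0204 sgn -1 rows 1 total [ 0.08 -0.08  0.2 ]
[[0.0058, 0.0013, 0.0015],[-0.2, 0.08, -0.08]],
```

View pics/l_wrist.png

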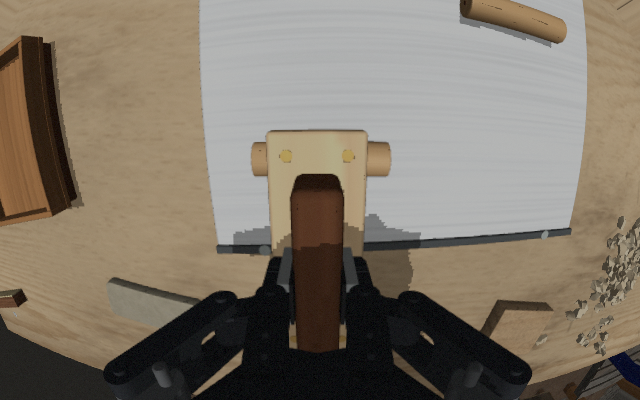

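Request:
move_arm(
  motion=[
    [[0.006,0.001,0.001],[-0.2,0,0]],
  ],
)

```text
clock: 12.35
tcp_pos: [0.479, 0.0502, 0.0606]
tool_rot: [98.9, 89.9, -77.4]
ft_force: [0.3, 0.0, -2.0]
finger_gap: 0.0199
```

Request:
move_arm(
  motion=[
    [[0.002,0,0],[0,0,0]],
  ],
)

```text
clock: 12.43
tcp_pos: [0.4788, 0.0491, 0.058]
tool_rot: [59.1, 89.9, -117.2]
ft_force: [0.1, 0.1, -2.4]
finger_gap: 0.0203
```

Request:
move_arm(
  motion=[
    [[0.0015,0,0],[0,0,0]],
  ],
)

```text
clock: 12.52
tcp_pos: [0.4793, 0.0486, 0.0564]
tool_rot: [67.7, 89.9, -108.6]
ft_force: [-0.8, 0.2, 0.0]
finger_gap: 0.0203
```

Request:
move_arm(
  motion=[
    [[0.0007,0,0],[0,0,0]],
  ],
)

```text
clock: 12.6
tcp_pos: [0.4798, 0.0486, 0.0558]
tool_rot: [89.4, 89.9, -86.9]
ft_force: [-0.3, 1.4, 2.2]
finger_gap: 0.0204
```

Request:
move_arm(
  motion=[
    [[0.0003,0,-0.004],[0,0,0]],
  ],
)

```text
clock: 12.68
tcp_pos: [0.4839, 0.0488, 0.0558]
tool_rot: [101.6, 89.9, -74.8]
ft_force: [-0.8, 0.6, 3.7]
finger_gap: 0.02
```

Request:
move_arm(
  motion=[
    [[0.0002,0,-0.003],[0,0,0]],
  ],
)

```text
clock: 12.77
tcp_pos: [0.488, 0.0491, 0.0562]
tool_rot: [143.5, 89.9, -32.9]
ft_force: [-1.4, -0.0, 2.9]
finger_gap: 0.0197
```

Request:
move_arm(
  motion=[
    [[0,0,-0.003],[0,0,0]],
  ],
)

```text
clock: 12.85
tcp_pos: [0.4919, 0.0493, 0.0567]
tool_rot: [152.2, 89.8, -24.1]
ft_force: [-1.1, 0.8, 2.0]
finger_gap: 0.0204
```

Request:
move_arm(
  motion=[
    [[0,0,-0.003],[0,0,0]],
  ],
)

```text
clock: 12.93
tcp_pos: [0.4957, 0.0496, 0.0571]
tool_rot: [156.9, 89.8, -19.5]
ft_force: [-0.8, 1.6, 1.6]
finger_gap: 0.0203
```

Z is rising 0.4 mm per row at constant force, so this one does rock.

Request:
move_arm(
  motion=[
    [[0.0001,0,-0.003],[0,0,0]],
  ],
)

```text
clock: 13.02
tcp_pos: [0.4994, 0.0498, 0.0573]
tool_rot: [158.7, 89.7, -17.7]
ft_force: [-0.2, 0.4, 3.3]
finger_gap: 0.0202
```

Request:
move_arm(
  motion=[
    [[0.0001,0,-0.003],[0,0,0]],
  ],
)

```text
clock: 13.1
tcp_pos: [0.5032, 0.0501, 0.0575]
tool_rot: [160.5, 89.7, -15.9]
ft_force: [-0.3, 0.1, 4.3]
finger_gap: 0.0202
```

Request:
move_arm(
  motion=[
    [[0.0002,0,-0.003],[0,0,0]],
  ],
)

```text
clock: 13.18
tcp_pos: [0.507, 0.0503, 0.0577]
tool_rot: [162.6, 89.6, -13.7]
ft_force: [-0.4, -0.4, 4.2]
finger_gap: 0.0201
```

Request:
move_arm(
  motion=[
    [[0.0003,0,-0.003],[0,-0.1,0]],
  ],
)

```text
clock: 13.27
tcp_pos: [0.5108, 0.0506, 0.0577]
tool_rot: [160.3, 89.7, -16.1]
ft_force: [0.2, 1.3, 4.8]
finger_gap: 0.0201
```

Request:
move_arm(
  motion=[
    [[0.0004,0,-0.003],[0,0,0]],
  ],
)

```text
clock: 13.35
tcp_pos: [0.5148, 0.0508, 0.0576]
tool_rot: [163.3, 89.6, -13.0]
ft_force: [0.1, -0.2, 4.4]
finger_gap: 0.0203
```

Request:
move_arm(
  motion=[
    [[0.0005,0,-0.003],[0,0,0]],
  ],
)

```text
clock: 13.43
tcp_pos: [0.5187, 0.0511, 0.0574]
tool_rot: [165.8, 89.6, -10.6]
ft_force: [0.2, 0.5, 3.0]
finger_gap: 0.0203
```

Request:
move_arm(
  motion=[
    [[0.0007,0,-0.003],[0,0,0]],
  ],
)

```text
clock: 13.52
tcp_pos: [0.5227, 0.0513, 0.0569]
tool_rot: [168.2, 89.5, -8.2]
ft_force: [0.9, -0.0, 4.0]
finger_gap: 0.0199
```

Request:
move_arm(
  motion=[
    [[0.0008,0,-0.003],[0,0,0]],
  ],
)

```text
clock: 13.6
tcp_pos: [0.5266, 0.0516, 0.0563]
tool_rot: [170.0, 89.5, -6.3]
ft_force: [-0.1, 1.0, 5.5]
finger_gap: 0.0203
```

Request:
move_arm(
  motion=[
    [[0.0008,0,-0.003],[0,0,0]],
  ],
)

```text
clock: 13.68
tcp_pos: [0.5304, 0.0518, 0.0557]
tool_rot: [171.0, 89.4, -5.4]
ft_force: [0.3, -0.2, 7.1]
finger_gap: 0.0204
```

Request:
move_arm(
  motion=[
    [[0.0005,0,-0.003],[0,0,0]],
  ],
)

```text
clock: 13.77
tcp_pos: [0.5343, 0.0521, 0.0554]
tool_rot: [171.9, 89.3, -4.5]
ft_force: [0.7, 0.2, 4.7]
finger_gap: 0.0198
```

Request:
move_arm(
  motion=[
    [[0.0005,0,-0.003],[0,-0.1,0]],
  ],
)

```text
clock: 13.85
tcp_pos: [0.538, 0.0523, 0.0551]
tool_rot: [170.8, 89.4, -5.6]
ft_force: [-1.2, 0.6, 5.5]
finger_gap: 0.0204
```

Request:
move_arm(
  motion=[
    [[0.0004,0,-0.003],[0,-0.1,0]],
  ],
)

```text
clock: 13.93
tcp_pos: [0.5415, 0.0525, 0.0549]
tool_rot: [168.7, 89.5, -7.6]
ft_force: [-1.0, -0.1, 7.0]
finger_gap: 0.0203
```

Request:
move_arm(
  motion=[
    [[0.0001,0,-0.003],[0,0,0]],
  ],
)

```text
clock: 14.02
tcp_pos: [0.545, 0.0527, 0.055]
tool_rot: [168.1, 89.5, -8.2]
ft_force: [-0.6, 0.0, 7.2]
finger_gap: 0.0203
```

Request:
move_arm(
  motion=[
    [[0.0001,0,-0.003],[0,0,0]],
  ],
)

```text
clock: 14.1
tcp_pos: [0.5482, 0.053, 0.0551]
tool_rot: [165.9, 89.5, -10.5]
ft_force: [-1.4, -0.0, 8.4]
finger_gap: 0.0203
```

Request:
move_arm(
  motion=[
    [[0,0,-0.003],[0,0,0]],
  ],
)

```text
clock: 14.18
tcp_pos: [0.5513, 0.0532, 0.0553]
tool_rot: [162.7, 89.5, -13.7]
ft_force: [-1.9, -0.2, 9.2]
finger_gap: 0.0202
```

Request:
move_arm(
  motion=[
    [[-0.0006,0,-0.003],[0,0,0]],
  ],
)

```text
clock: 14.27
tcp_pos: [0.5542, 0.0533, 0.056]
tool_rot: [158.6, 89.6, -17.8]
ft_force: [-1.4, 0.2, 6.4]
finger_gap: 0.0204
```

Request:
move_arm(
  motion=[
    [[-0.0003,0,-0.003],[0,0,0]],
  ],
)

```text
clock: 14.35
tcp_pos: [0.5571, 0.0535, 0.0564]
tool_rot: [153.7, 89.6, -22.7]
ft_force: [-2.0, 0.7, 5.6]
finger_gap: 0.0205
```

Request:
move_arm(
  motion=[
    [[-0.0001,0,-0.003],[0,0,0]],
  ],
)

```text
clock: 14.43
tcp_pos: [0.5597, 0.0537, 0.0565]
tool_rot: [145.5, 89.7, -30.8]
ft_force: [-1.7, -0.3, 7.4]
finger_gap: 0.0201
```

Request:
move_arm(
  motion=[
    [[-0.0003,0,-0.0035],[0,0,0]],
  ],
)

```text
clock: 14.52
tcp_pos: [0.5629, 0.054, 0.0569]
tool_rot: [134.4, 89.7, -42.0]
ft_force: [-0.9, -0.1, 7.9]
finger_gap: 0.0203
```

Request:
move_arm(
  motion=[
    [[-0.0001,0,-0.0035],[0,0,0]],
  ],
)

```text
clock: 14.6
tcp_pos: [0.5662, 0.0541, 0.0571]
tool_rot: [123.0, 89.7, -53.4]
ft_force: [-1.9, 0.5, 7.5]
finger_gap: 0.0203
```

Request:
move_arm(
  motion=[
    [[0.0001,0,-0.0035],[0,0,0]],
  ],
)

```text
clock: 14.68
tcp_pos: [0.5698, 0.0544, 0.0573]
tool_rot: [116.4, 89.7, -59.9]
ft_force: [-0.1, -0.3, 8.3]
finger_gap: 0.0204
```

Request:
move_arm(
  motion=[
    [[0,0,-0.004],[0,0,0]],
  ],
)

```text
clock: 14.77
tcp_pos: [0.574, 0.0546, 0.0575]
tool_rot: [112.4, 89.7, -64.0]
ft_force: [-1.3, 0.0, 7.2]
finger_gap: 0.0204
```

Request:
move_arm(
  motion=[
    [[0.0003,0,-0.004],[0,0,0]],
  ],
)

```text
clock: 14.85
tcp_pos: [0.5785, 0.0549, 0.0575]
tool_rot: [112.9, 89.7, -63.4]
ft_force: [0.0, 0.1, 6.0]
finger_gap: 0.0208
```

Request:
move_arm(
  motion=[
    [[0.0005,0,-0.004],[0,0,0]],
  ],
)

```text
clock: 14.93
tcp_pos: [0.583, 0.0552, 0.0572]
tool_rot: [115.5, 89.7, -60.9]
ft_force: [0.2, 0.9, 4.9]
finger_gap: 0.0204
```

Request:
move_arm(
  motion=[
    [[0.0006,0,-0.004],[0,0,0]],
  ],
)

```text
clock: 15.02
tcp_pos: [0.5875, 0.0555, 0.0567]
tool_rot: [118.8, 89.7, -57.6]
ft_force: [0.8, -0.7, 5.0]
finger_gap: 0.0204
```

Request:
move_arm(
  motion=[
    [[0.0007,0,-0.004],[0,0,0]],
  ],
)

```text
clock: 15.1
tcp_pos: [0.592, 0.0558, 0.0561]
tool_rot: [120.4, 89.7, -56.0]
ft_force: [1.0, -0.3, 5.5]
finger_gap: 0.0202
```

Request:
move_arm(
  motion=[
    [[0.0007,0,-0.004],[0,0,0]],
  ],
)

```text
clock: 15.18
tcp_pos: [0.5966, 0.0561, 0.0555]
tool_rot: [122.9, 89.7, -53.5]
ft_force: [-0.2, -0.5, 6.0]
finger_gap: 0.02
```

Request:
move_arm(
  motion=[
    [[0.0005,0,-0.004],[0,0,0]],
  ],
)

```text
clock: 15.27
tcp_pos: [0.6012, 0.0563, 0.0551]
tool_rot: [124.3, 89.7, -52.1]
ft_force: [-0.1, 0.6, 7.3]
finger_gap: 0.0204
```

Request:
move_arm(
  motion=[
    [[0.0003,0,-0.004],[0,0,0]],
  ],
)

```text
clock: 15.35
tcp_pos: [0.6055, 0.0566, 0.0549]
tool_rot: [120.6, 89.7, -55.8]
ft_force: [-0.2, -0.4, 7.5]
finger_gap: 0.0204
```

Request:
move_arm(
  motion=[
    [[0.0001,0,-0.004],[0,0,0]],
  ],
)

```text
clock: 15.43
tcp_pos: [0.6096, 0.0569, 0.055]
tool_rot: [114.2, 89.7, -62.2]
ft_force: [-1.2, -0.5, 8.0]
finger_gap: 0.0202
```

Request:
move_arm(
  motion=[
    [[-0.0001,0,-0.004],[0,0,0]],
  ],
)

```text
clock: 15.52
tcp_pos: [0.6134, 0.0571, 0.0552]
tool_rot: [99.3, 89.7, -77.1]
ft_force: [-2.7, -0.5, 9.2]
finger_gap: 0.0203
```

Request:
move_arm(
  motion=[
    [[-0.0007,0,-0.004],[0,0,0]],
  ],
)

```text
clock: 15.6
tcp_pos: [0.6171, 0.0574, 0.0559]
tool_rot: [84.0, 89.7, -92.4]
ft_force: [-1.2, -0.2, 6.1]
finger_gap: 0.0198
```

Request:
move_arm(
  motion=[
    [[-0.0003,0,-0.004],[0,0,0]],
  ],
)

```text
clock: 15.68
tcp_pos: [0.6208, 0.0576, 0.0562]
tool_rot: [70.1, 89.6, -106.3]
ft_force: [-1.9, 0.3, 6.6]
finger_gap: 0.0202
```

Request:
move_arm(
  motion=[
    [[-0.0002,0,-0.004],[0,0,0]],
  ],
)

```text
clock: 15.77
tcp_pos: [0.6242, 0.0578, 0.0563]
tool_rot: [56.6, 89.6, -119.8]
ft_force: [-2.1, -0.6, 8.4]
finger_gap: 0.0201
```

Request:
move_arm(
  motion=[
    [[-0.0005,0,-0.004],[0,0,0]],
  ],
)

```text
clock: 15.85
tcp_pos: [0.6278, 0.0581, 0.0567]
tool_rot: [47.9, 89.5, -128.5]
ft_force: [-1.7, -0.0, 6.2]
finger_gap: 0.0202
```

Request:
move_arm(
  motion=[
    [[-0.0002,0,-0.004],[0,0,0]],
  ],
)

```text
clock: 15.93
tcp_pos: [0.6315, 0.0583, 0.057]
tool_rot: [43.0, 89.4, -133.4]
ft_force: [0.1, 0.0, 7.1]
finger_gap: 0.0202
```

Request:
move_arm(
  motion=[
    [[-0.0001,0,-0.004],[0,0,0]],
  ],
)

```text
clock: 16.02
tcp_pos: [0.6354, 0.0586, 0.0571]
tool_rot: [39.7, 89.4, -136.8]
ft_force: [-0.6, -0.4, 5.7]
finger_gap: 0.0205
```

Request:
move_arm(
  motion=[
    [[0.0003,0,-0.004],[0,0.1,0]],
  ],
)

```text
clock: 16.1
tcp_pos: [0.6395, 0.0588, 0.0569]
tool_rot: [44.2, 89.4, -132.2]
ft_force: [-1.4, -0.4, 7.1]
finger_gap: 0.0203
```

Request:
move_arm(
  motion=[
    [[0.0004,0,-0.004],[0,0,0]],
  ],
)

```text
clock: 16.18
tcp_pos: [0.6437, 0.0591, 0.0566]
tool_rot: [43.7, 89.4, -132.8]
ft_force: [1.6, -0.2, 6.3]
finger_gap: 0.02
```

Request:
move_arm(
  motion=[
    [[0.0006,0,-0.004],[0,0.1,0]],
  ],
)

```text
clock: 16.27
tcp_pos: [0.6483, 0.0594, 0.0562]
tool_rot: [52.1, 89.5, -124.3]
ft_force: [1.6, 0.3, 6.6]
finger_gap: 0.0199
```

Request:
move_arm(
  motion=[
    [[0.0007,0,-0.004],[0,0,0]],
  ],
)

```text
clock: 16.35
tcp_pos: [0.6528, 0.0597, 0.0557]
tool_rot: [53.0, 89.5, -123.4]
ft_force: [0.5, 0.5, 5.3]
finger_gap: 0.0204
```

Request:
move_arm(
  motion=[
    [[0.0006,0,-0.004],[0,0,0]],
  ],
)

```text
clock: 16.43
tcp_pos: [0.6571, 0.0599, 0.0552]
tool_rot: [52.5, 89.5, -124.0]
ft_force: [0.8, 0.8, 5.7]
finger_gap: 0.0205
```

Request:
move_arm(
  motion=[
    [[0.0005,0,-0.004],[0,0,0]],
  ],
)

```text
clock: 16.52
tcp_pos: [0.6615, 0.0602, 0.0548]
tool_rot: [51.8, 89.4, -124.6]
ft_force: [0.9, 0.1, 4.9]
finger_gap: 0.0207
```

Request:
move_arm(
  motion=[
    [[0.0003,0,-0.004],[0,0,0]],
  ],
)

```text
clock: 16.6
tcp_pos: [0.6656, 0.0605, 0.0544]
tool_rot: [48.5, 89.4, -128.0]
ft_force: [-0.5, 0.4, 7.0]
finger_gap: 0.0203
```

A's height cycled by about 2.4 mm three times, so A is the oval one. I lift and take the float back to its free bench spot.

Request:
move_arm(
  motion=[
    [[0,0,0],[0,0,0]],
    [[-0.006,0,0],[0,0,0]],
    [[-0.03,0,0],[0,0.3,0]],
    [[-0.035,0,0],[0,0.3,0]],
    [[-0.02,0.02,0.008],[0,0,0]],
  ],
)

```text
clock: 17.02
tcp_pos: [0.6516, 0.0451, 0.1369]
tool_rot: [11.2, 88.9, -164.9]
ft_force: [1.3, 1.2, -0.9]
finger_gap: 0.0205
```

```bash
python3 - <<'E'
from h import *
plan([.548,-.305,.12],6.8)
E
```

```text
t 17.02 tcp [0.6516 0.0451 0.1369] F [ 1.25  1.23 -0.89] M [ 0.14 -0.16 -0.02] gap 0.0205 sgn -1 rows 10 total [ 0.31 -1.04  2.91]
[[0.0021, 0.0342, 0.0127],[-0.29, 0.11, -0.02]],
[[0.002, 0.0342, 0.0129],[-0.29, 0.11, -0.02]],
[[0.002, 0.0341, 0.013],[-0.29, 0.11, -0.02]],
[[0.0019, 0.034, 0.0132],[-0.29, 0.11, -0.02]],
[[0.0019, 0.034, 0.0134],[-0.29, 0.11, -0.02]],
[[0.0019, 0.0339, 0.0136],[-0.29, 0.11, -0.02]],
[[0.0018, 0.0338, 0.0137],[-0.29, 0.11, -0.02]],
[[0.0018, 0.0337, 0.0139],[-0.29, 0.11, -0.02]],
[[0.0018, 0.0337, 0.0141],[-0.29, 0.11, -0.02]],
[[0.0017, 0.0336, 0.0143],[-0.29, 0.11, -0.02]],
```

Request:
move_arm(
  motion=[
    [[0,0.034,0.013],[-0.3,0.2,0]],
    [[0,0.034,0.013],[-0.3,0.2,0]],
    [[0,0.034,0.013],[-0.3,0.2,0]],
    [[0,0.034,0.013],[-0.3,0.2,0]],
    [[0,0.034,0.013],[-0.3,0.1,0]],
  ],
)

```text
clock: 17.43
tcp_pos: [0.5982, -0.1256, 0.1397]
tool_rot: [-36.7, 89.8, 149.6]
ft_force: [1.2, -0.5, -2.1]
finger_gap: 0.0203
```

Request:
move_arm(
  motion=[
    [[0,0.034,0.013],[-0.3,0.1,0]],
    [[0,0.034,0.013],[-0.3,0,0]],
    [[0,0.032,0.013],[-0.3,0,0]],
    [[0,0.03,0.01],[-0.3,0,0]],
    [[0,0.02,0.006],[-0.3,0,0]],
  ],
)

```text
clock: 17.85
tcp_pos: [0.5485, -0.2926, 0.1335]
tool_rot: [-20.0, 88.9, 167.6]
ft_force: [0.2, -0.3, -2.2]
finger_gap: 0.0206
```

```bash
python3 - <<'E'
from h import *
plan([.548,-.309,.06],6.8)
W=cam("wrist");T=cam("top");save(W,"m_wrist.png")
for n,d in (("top",T),("wrist",W)):
  for m in r.silhouettes("rod_p",n)[:3]: print(n,m["extent"],round(m["conf"],2),rect(m["pixels"],d,.03))
save(T,"m_top.png",[220,110,440,260],3.6)
E
```

```text
t 17.85 tcp [ 0.5485 -0.2926  0.1335] F [ 0.22 -0.35 -2.16] M [-0.09 -0.03 -0.02] gap 0.0206 sgn -1 rows 2 total [-0.24 -1.04 -0.83]
[[0.0367, 0.0083, 0.0007],[0.41, 0.5, 0.18]],
[[0.0367, 0.0082, 0.001],[0.41, 0.5, 0.18]],
top [252.4, 155.6, 277.9, 159.8] 0.72 ((617.36279296875, 56.509307861328125), (23.669649124145508, 80.8053970336914), 4.67195463180542)
top [295.1, 147.7, 321.6, 154.2] 0.55 ((635.1507568359375, -73.15975189208984), (79.98135375976562, 21.772294998168945), 89.41641998291016)
wrist [61.1, 68.3, 130.9, 91.3] 0.89 ((636.2899780273438, -66.57011413574219), (21.276996612548828, 95.08081817626953), 2.823216438293457)
wrist [2.0, 87.9, 43.7, 113.3] 0.83 ((619.8211669921875, 58.454254150390625), (21.178489685058594, 100.03280639648438), 3.9977235794067383)
```

View pics/m_wrist.png

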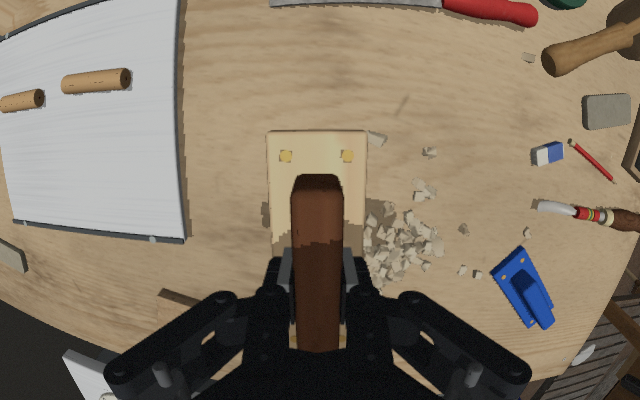

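View pics/m_top.png

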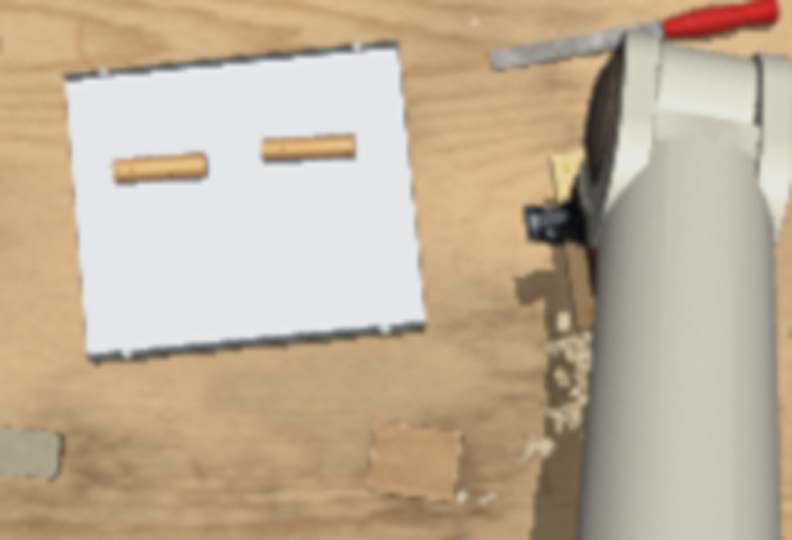

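Both rollers lie in the far half of the plate: A at (160,168) and B at (308,147) in the crop. Lowering the float.

Request:
move_arm(
  motion=[
    [[0.025,0.012,0.001],[0.4,0.6,0.3]],
    [[0.03,0.005,0.001],[0.4,0.4,0.1]],
    [[0.015,0.002,0],[0,0,0]],
    [[0,0,0],[0,0,0]],
  ],
)

```text
clock: 18.38
tcp_pos: [0.5536, -0.2997, 0.0622]
tool_rot: [-133.3, 89.6, 54.1]
ft_force: [-0.4, -0.3, -2.3]
finger_gap: 0.0205
```

```bash
python3 - <<'E'
from h import *
plan([.548,-.309,.02],6.8)
E
```

```text
t 18.38 tcp [ 0.5536 -0.2997  0.0622] F [-0.38 -0.32 -2.25] M [ 0.03  0.05 -0.02] gap 0.0205 sgn -1 rows 2 total [-0.32  0.23 -0.62]
[[0.021, 0.0044, 0.0035],[0.31, -0.14, 0.15]],
[[0.0211, 0.0043, 0.0034],[0.31, -0.14, 0.15]],
```

Request:
move_arm(
  motion=[
    [[0.02,0.006,0.003],[0.3,-0.1,0.2]],
    [[0.018,0.003,0.003],[0.2,-0.1,0.1]],
    [[0,0,0],[0,0,0]],
  ],
)

```text
clock: 18.63
tcp_pos: [0.5511, -0.3033, 0.0242]
tool_rot: [-105.6, 89.8, 81.7]
ft_force: [-0.9, 0.1, -1.9]
finger_gap: 0.0206
```

```bash
python3 - <<'E'
from h import *
plan([.548,-.309,.017],6.8)
E
```

```text
t 18.63 tcp [ 0.5511 -0.3033  0.0242] F [-0.93  0.08 -1.92] M [0.04 0.07 0.03] gap 0.0206 sgn -1 rows 1 total [-0.2   0.03 -0.53]
[[0.0071, 0.0053, 0.0038],[0.53, -0.05, 0.2]],
```

Request:
move_arm(
  motion=[
    [[0.005,0.002,0.001],[0.2,0,0.2]],
  ],
)

```text
clock: 18.72
tcp_pos: [0.5521, -0.3038, 0.0204]
tool_rot: [-172.3, 89.8, 14.9]
ft_force: [0.7, 0.2, -1.8]
finger_gap: 0.0207
```

Request:
move_arm(
  motion=[
    [[0.0015,0,0],[0,0,0]],
  ],
)

```text
clock: 18.8
tcp_pos: [0.5521, -0.3028, 0.019]
tool_rot: [-152.0, 89.9, 35.3]
ft_force: [-0.3, -0.8, -2.2]
finger_gap: 0.0205
```

Request:
move_arm(
  motion=[
    [[0.001,0,0],[0,0,0]],
  ],
)

```text
clock: 18.88
tcp_pos: [0.5533, -0.3021, 0.019]
tool_rot: [-167.8, 89.8, 19.6]
ft_force: [0.6, -1.1, -2.3]
finger_gap: 0.0202
```

Request:
move_arm(
  motion=[
    [[0.0015,0,0],[0,0,0]],
  ],
)

```text
clock: 18.97
tcp_pos: [0.5543, -0.3018, 0.0186]
tool_rot: [-179.6, 89.7, 7.8]
ft_force: [-0.2, 0.2, -2.1]
finger_gap: 0.0205
```

Request:
move_arm(
  motion=[
    [[0.001,0,0],[0,0,0]],
  ],
)

```text
clock: 19.05
tcp_pos: [0.5551, -0.3016, 0.0186]
tool_rot: [173.5, 89.7, 1.0]
ft_force: [-0.8, -0.1, -1.9]
finger_gap: 0.02
```

Request:
move_arm(
  motion=[
    [[0.001,0,0],[0,0,0]],
  ],
)

```text
clock: 19.13
tcp_pos: [0.5558, -0.3017, 0.0184]
tool_rot: [168.7, 89.6, -3.8]
ft_force: [0.2, 0.1, -1.9]
finger_gap: 0.0203
```

Request:
move_arm(
  motion=[
    [[0.0025,0,0.001],[0,-0.3,0]],
  ],
)

```text
clock: 19.22
tcp_pos: [0.5557, -0.3021, 0.0174]
tool_rot: [141.9, 89.8, -30.6]
ft_force: [-6.5, 3.2, 22.4]
finger_gap: 0.0206
```

Request:
move_arm(
  motion=[
    [[0,0,0],[0,0,0]],
  ],
)

```text
clock: 19.3
tcp_pos: [0.5563, -0.3022, 0.0182]
tool_rot: [139.4, 89.7, -33.1]
ft_force: [0.7, 0.6, -2.5]
finger_gap: 0.0204
```

```bash
python3 - <<'E'
from h import *
plan([.548,-.302,.017],6.8)
E
```

```text
t 19.3 tcp [ 0.5563 -0.3022  0.0182] F [ 0.75  0.57 -2.45] M [-0.07 -0.03 -0.02] gap 0.0204 sgn -1 rows 1 total [ 0.15  0.23 -0.67]
[[0.0012, -0.0013, 0.0082],[0.67, -0.21, -0.18]],
```

Request:
move_arm(
  motion=[
    [[0.0005,0,0],[0,0,0]],
    [[0,0,0],[0,0,0]],
  ],
  claw=0.55,
  squeeze=20,
)

```text
clock: 19.47
tcp_pos: [0.5573, -0.3028, 0.0189]
tool_rot: [139.6, 89.6, -32.9]
ft_force: [-0.4, -0.7, -0.5]
finger_gap: 0.0382
```

Request:
move_arm(
  motion=[
    [[0,0,0],[0,0,0]],
    [[0,0,0],[0,0,0]],
  ],
  claw=0,
)

```text
clock: 19.63
tcp_pos: [0.5578, -0.3032, 0.0193]
tool_rot: [139.8, 89.5, -32.7]
ft_force: [-0.2, -0.4, -0.4]
finger_gap: 0.0614
```

Request:
move_arm(
  motion=[
    [[0,0,0],[0,0,0]],
    [[0,0,0],[0,0,0]],
    [[-0.02,0,0],[0,0,0]],
    [[-0.035,0,0],[0,0,0]],
    [[-0.035,0,0],[0,0,0]],
  ],
)

```text
clock: 20.05
tcp_pos: [0.5508, -0.3001, 0.1024]
tool_rot: [-35.0, 89.5, 152.4]
ft_force: [0.7, -0.7, 0.3]
finger_gap: 0.0855
```

```bash
python3 - <<'E'
from h import *
W=cam("wrist");save(W,"n_wrist.png")
plan([.58,-.10,.20],4)
for m in r.silhouettes("float","wrist")[:3]: print(m["extent"],round(m["conf"],2),rect(m["pixels"],W,.012))
E
```

```text
t 20.1 tcp [ 0.5551 -0.302   0.1102] F [ 1.48 -0.37  3.55] M [-0.02 -0.12 -0.04] gap 0.0855 sgn -1 rows 6 total [ 0.07  0.07 -3.45]
[[-0.015, -0.0328, -0.0085],[0.58, -0.01, -0.01]],
[[-0.015, -0.0329, -0.0082],[0.58, -0.01, -0.01]],
[[-0.015, -0.033, -0.0078],[0.58, -0.01, -0.01]],
[[-0.015, -0.0331, -0.0075],[0.58, -0.01, -0.01]],
[[-0.015, -0.0331, -0.0072],[0.58, -0.01, -0.01]],
[[-0.015, -0.0332, -0.0068],[0.58, -0.01, -0.01]],
[496.9, 259.4, 565.7, 344.4] 0.9 ((443.24853515625, -586.142333984375), (195.93780517578125, 50.83262634277344), 52.163246154785156)
[0.7, 258.0, 12.4, 285.5] 0.53 ((378.3222961425781, 148.07345581054688), (31.806528091430664, 60.502262115478516), 59.47643280029297)
```

View pics/n_wrist.png

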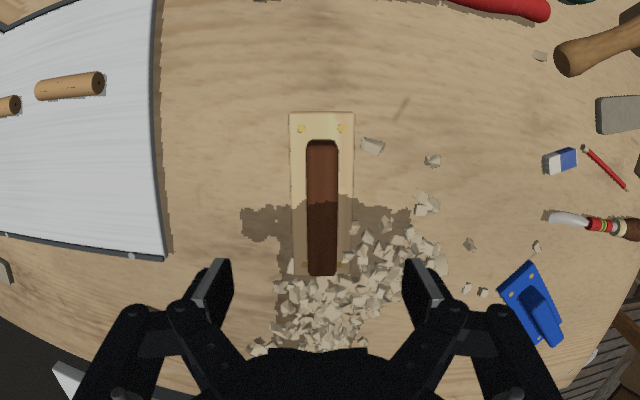

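The float stands flat on the bench at (321,195). Next is roller A, which needs a 90° wrist turn.

```bash
python3 - <<'E'
from h import *
print(r.get_obs()["joint_pos"].round(1))
for s in (1,-1):
    plan([.615,.055,.18],-86,n=2,sgn=s)
E
```

```text
[ 47.   35.8 -28.9  97.   20.9  52.4 -72.7]
t 20.15 tcp [ 0.5559 -0.3023  0.1085] F [ 1.87 -0.07  0.79] M [ 0.06 -0.07  0.03] gap 0.0854 sgn 1 rows 13 total [-5.000e-02  2.600e-01  8.656e+01]
[[-0.0055, -0.0267, -0.0081],[-6.66, -0.0, -0.02]],
[[-0.0055, -0.0255, -0.0111],[-6.66, -0.0, -0.02]],
t 20.15 tcp [ 0.5559 -0.3023  0.1085] F [ 1.87 -0.07  0.79] M [ 0.06 -0.07  0.03] gap 0.0854 sgn -1 rows 14 total [ 2.600e-01  5.000e-02 -9.344e+01]
[[-0.0051, -0.0247, -0.0075],[6.67, -0.02, 0.0]],
[[-0.0052, -0.0255, -0.0046],[6.67, -0.02, 0.0]],
```

```bash
python3 - <<'E'
from h import *
plan([.615,.045,.18],-86,n=5,sgn=-1)
E
```

```text
t 20.15 tcp [ 0.5559 -0.3023  0.1085] F [ 1.87 -0.07  0.79] M [ 0.06 -0.07  0.03] gap 0.0854 sgn -1 rows 14 total [ 2.600e-01  5.000e-02 -9.344e+01]
[[-0.0051, -0.024, -0.0074],[6.67, -0.02, 0.0]],
[[-0.0052, -0.0247, -0.0046],[6.67, -0.02, 0.0]],
[[-0.0052, -0.0251, -0.0017],[6.67, -0.02, 0.0]],
[[-0.0052, -0.0251, 0.0013],[6.67, -0.02, 0.0]],
[[-0.0052, -0.0248, 0.0042],[6.67, -0.02, 0.0]],
```

Request:
move_arm(
  motion=[
    [[-0.02,-0.025,-0.007],[6.7,0,0]],
    [[-0.02,-0.025,-0.005],[6.7,0,0]],
    [[-0.01,-0.026,-0.002],[6.7,0,0]],
    [[-0.01,-0.026,0.001],[6.7,0,0]],
    [[-0.005,-0.026,0.004],[6.7,0,0]],
  ],
  claw=0.35,
)

```text
clock: 20.57
tcp_pos: [0.5767, -0.1816, 0.1734]
tool_rot: [131.4, 89.7, -76.9]
ft_force: [0.7, 0.0, -0.1]
finger_gap: 0.0553
```

```bash
python3 - <<'E'
from h import *
print(r.get_obs()["joint_pos"].round(1))
plan([.615,.045,.18],-86,n=5,sgn=-1)
E
```

```text
[  32.9   27.4  -23.8   98.9   13.3   56.3 -114.3]
t 20.57 tcp [ 0.5767 -0.1816  0.1734] F [ 0.7   0.01 -0.12] M [ 0.02 -0.08  0.  ] gap 0.0553 sgn -1 rows 9 total [  0.33  -0.09 -57.72]
[[-0.0009, -0.0242, 0.0082],[6.41, -0.04, -0.01]],
[[-0.0009, -0.0231, 0.0108],[6.41, -0.04, -0.01]],
[[-0.0008, -0.0218, 0.0133],[6.41, -0.04, -0.01]],
[[-0.0008, -0.0201, 0.0157],[6.41, -0.04, -0.01]],
[[-0.0008, -0.0183, 0.0178],[6.41, -0.04, -0.01]],
```

Joint 7 runs towards its limit this way, so I turn the other way.

```bash
python3 - <<'E'
from h import *
plan([.615,.045,.16],-86,sgn=1)
E
```

```text
t 20.57 tcp [ 0.5767 -0.1816  0.1734] F [ 0.7   0.01 -0.12] M [ 0.02 -0.08  0.  ] gap 0.0553 sgn 1 rows 18 total [1.1000e-01 3.9000e-01 1.2228e+02]
[[0.0007, -0.0121, 0.0041],[-6.79, 0.01, -0.02]],
[[0.0007, -0.0125, 0.0026],[-6.79, 0.01, -0.02]],
[[0.0007, -0.0127, 0.0011],[-6.79, 0.01, -0.02]],
[[0.0007, -0.0128, -0.0004],[-6.79, 0.01, -0.02]],
[[0.0007, -0.0126, -0.0019],[-6.79, 0.01, -0.02]],
[[0.0007, -0.0123, -0.0034],[-6.79, 0.01, -0.02]],
[[0.0007, -0.0118, -0.0048],[-6.79, 0.01, -0.02]],
[[0.0007, -0.0112, -0.0062],[-6.79, 0.01, -0.02]],
[[0.0007, -0.0104, -0.0074],[-6.79, 0.01, -0.02]],
[[0.0007, -0.0094, -0.0086],[-6.79, 0.01, -0.02]],
[[0.0007, -0.0083, -0.0097],[-6.79, 0.01, -0.02]],
[[0.0007, -0.0071, -0.0106],[-6.79, 0.01, -0.02]],
[[0.0007, -0.0058, -0.0114],[-6.79, 0.01, -0.02]],
[[0.0007, -0.0044, -0.012],[-6.79, 0.01, -0.02]],
[[0.0007, -0.003, -0.0124],[-6.79, 0.01, -0.02]],
[[0.0007, -0.0015, -0.0127],[-6.79, 0.01, -0.02]],
[[0.0007, 0.0, -0.0128],[-6.79, 0.01, -0.02]],
[[0.0007, 0.0015, -0.0127],[-6.79, 0.01, -0.02]],
```

Request:
move_arm(
  motion=[
    [[0,-0.012,0.004],[-6.8,0,0]],
    [[0,-0.012,0.003],[-6.8,0,0]],
    [[0,-0.013,0.001],[-6.8,0,0]],
    [[0,-0.013,0],[-6.8,0,0]],
    [[0,-0.013,-0.002],[-6.8,0,0]],
  ],
)

```text
clock: 20.98
tcp_pos: [0.5894, -0.1089, 0.1747]
tool_rot: [124.9, 89.5, -48.6]
ft_force: [-0.4, 0.1, 0.3]
finger_gap: 0.0555
```

Request:
move_arm(
  motion=[
    [[0,-0.012,-0.003],[-6.8,0,0]],
    [[0,-0.012,-0.005],[-6.8,0,0]],
    [[0,-0.011,-0.006],[-6.8,0,0]],
    [[0,-0.01,-0.007],[-6.8,0,0]],
    [[0,-0.009,-0.009],[-6.8,0,0]],
  ],
)

```text
clock: 21.4
tcp_pos: [0.5978, -0.0432, 0.1723]
tool_rot: [80.7, 89.5, -57.0]
ft_force: [0.0, -0.2, 0.7]
finger_gap: 0.0559
```

```bash
python3 - <<'E'
from h import *
print(r.get_obs()["joint_pos"].round(1))
plan([.615,.045,.15],-86,sgn=1)
E
```

```text
[ 31.8  30.7 -40.7  99.4  23.5  58.4 -65.3]
t 21.4 tcp [ 0.5978 -0.0432  0.1723] F [ 0.03 -0.23  0.7 ] M [ 0.01  0.01 -0.02] gap 0.0559 sgn 1 rows 8 total [ 0.25  0.41 51.72]
[[0.0027, -0.0067, -0.009],[-6.47, 0.03, -0.05]],
[[0.0027, -0.0057, -0.0097],[-6.47, 0.03, -0.05]],
[[0.0027, -0.0045, -0.0103],[-6.47, 0.03, -0.05]],
[[0.0027, -0.0033, -0.0107],[-6.47, 0.03, -0.05]],
[[0.0028, -0.0021, -0.011],[-6.47, 0.03, -0.05]],
[[0.0028, -0.0009, -0.0112],[-6.47, 0.03, -0.05]],
[[0.0028, 0.0004, -0.0112],[-6.47, 0.03, -0.05]],
[[0.0028, 0.0017, -0.0111],[-6.47, 0.03, -0.05]],
```

Request:
move_arm(
  motion=[
    [[0.003,-0.007,-0.009],[-6.7,0,0]],
    [[0.003,-0.006,-0.01],[-6.7,0,0]],
    [[0.003,-0.005,-0.01],[-6.7,0,0]],
    [[0.003,-0.003,-0.011],[-6.7,0,0]],
    [[0.003,-0.002,-0.011],[-6.7,0,0]],
  ],
)

```text
clock: 21.82
tcp_pos: [0.6072, 0.0156, 0.155]
tool_rot: [46.9, 89.5, -55.6]
ft_force: [-0.3, 0.0, 0.4]
finger_gap: 0.0555
```

Request:
move_arm(
  motion=[
    [[0.003,-0.001,-0.01],[-6.5,0,0]],
    [[0.003,0,-0.009],[-6.5,0,0]],
    [[0,0,0],[-5,0,0]],
    [[0,0,0],[0,0,0]],
  ],
)

```text
clock: 22.15
tcp_pos: [0.6082, 0.039, 0.1459]
tool_rot: [21.7, 89.7, -61.3]
ft_force: [0.9, -0.2, -0.0]
finger_gap: 0.0557
```

```bash
python3 - <<'E'
from h import *
W=cam("wrist");T=cam("top");save(W,"o_wrist.png");save(T,"o_top.png",[120,110,340,260],3.6)
plan([.616,.057,.08],-86,sgn=1)
for n,d in (("top",T),("wrist",W)):
  for m in r.silhouettes("rod_p",n)[:3]: print(n,m["extent"],round(m["conf"],2),rect(m["pixels"],d,.03))
  for m in r.silhouettes("tray",n)[:2]: print(n,m["extent"],round(m["conf"],2),rect(m["pixels"],d,.04))
E
```

```text
t 22.25 tcp [0.6082 0.0388 0.1461] F [-0.09 -0.18 -0.61] M [ 0.09  0.04 -0.  ] gap 0.0558 sgn 1 rows 2 total [ 0.23  0.13 -2.59]
[[0.033, 0.0049, -0.0087],[1.29, 0.12, -0.06]],
[[0.033, 0.0047, -0.0088],[1.29, 0.12, -0.06]],
top [293.6, 145.9, 318.5, 157.0] 0.71 ((633.6219482421875, -70.0541763305664), (80.01786804199219, 24.882755279541016), 89.39727783203125)
top [151.0, 156.9, 198.6, 211.8] 0.72 ((537.6356811523438, 328.12310791015625), (153.2296142578125, 128.00048828125), 11.16921615600586)
wrist [319.6, 261.5, 343.5, 332.5] 0.96 ((636.04248046875, -71.96660614013672), (22.562711715698242, 93.6436538696289), 3.081210136413574)
wrist [321.6, 129.0, 348.3, 221.8] 0.94 ((619.9659423828125, 57.79057693481445), (21.669384002685547, 83.45301055908203), 4.279158592224121)
```

View pics/o_wrist.png

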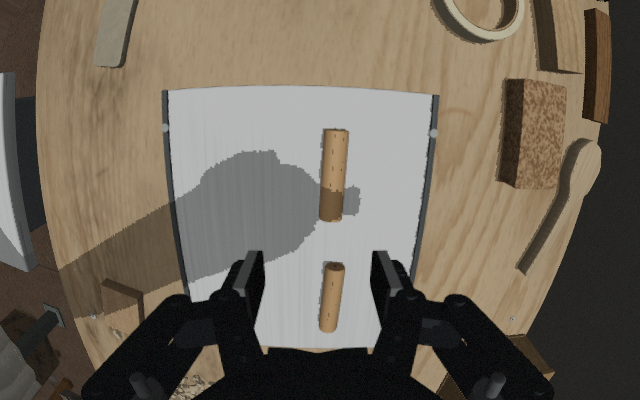

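View pics/o_top.png

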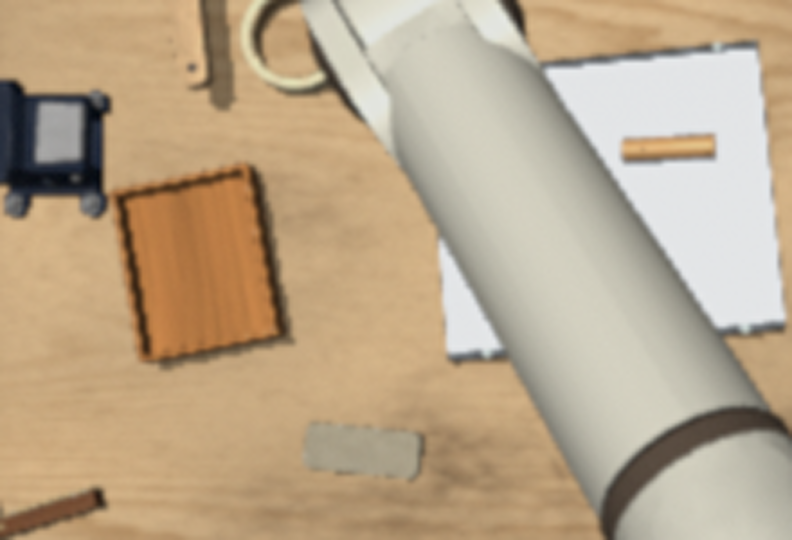

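A is the roller at (333,175) in the wrist picture, measured at (0.619, 0.058), yaw 4.3°. The tray centre is (0.537, 0.328).

```bash
python3 - <<'E'
from h import *
plan([.619,.057,.07],-85.7,sgn=1)
E
```

```text
t 22.45 tcp [0.6086 0.038  0.1468] F [-0.47 -0.57 -0.61] M [-0.03  0.07  0.01] gap 0.0561 sgn 1 rows 2 total [ 0.29  0.19 -2.3 ]
[[0.0384, 0.0061, -0.0091],[1.15, 0.15, -0.09]],
[[0.0384, 0.006, -0.0091],[1.15, 0.15, -0.09]],
```

Request:
move_arm(
  motion=[
    [[0.025,0.008,-0.012],[1.5,0,0]],
    [[0.03,0.004,-0.008],[1.3,0,0]],
    [[0.012,0,-0.002],[0,0,0]],
    [[0,0,0],[0,0,0]],
  ],
)

```text
clock: 22.78
tcp_pos: [0.622, 0.0585, 0.0805]
tool_rot: [48.9, 89.3, -37.9]
ft_force: [-0.0, 0.9, -0.5]
finger_gap: 0.0556
```

```bash
python3 - <<'E'
from h import *
plan([.619,.057,.04],-85.7,sgn=1)
W=cam("wrist");save(W,"p_wrist.png")
for m in r.silhouettes("rod_p","wrist")[:3]: print(m["extent"],round(m["conf"],2),rect(m["pixels"],W,.03))
E
```

```text
t 22.78 tcp [0.622  0.0585 0.0805] F [-0.02  0.91 -0.51] M [-0.04  0.03  0.02] gap 0.0556 sgn 1 rows 2 total [0.44 0.57 1.08]
[[0.0202, -0.0018, 0.0005],[-0.54, 0.24, -0.27]],
[[0.0202, -0.0017, 0.0005],[-0.54, 0.24, -0.27]],
[314.0, 316.3, 336.5, 348.2] 0.9 ((634.8799438476562, -43.266090393066406), (19.950895309448242, 41.804508209228516), 2.7698676586151123)
[299.9, 165.8, 332.7, 281.3] 0.69 ((620.2372436523438, 56.12364959716797), (21.699445724487305, 87.5372085571289), 3.295550584793091)
```

View pics/p_wrist.png

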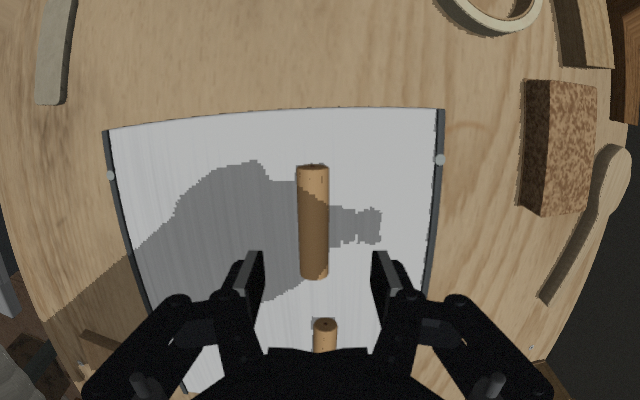

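Request:
move_arm(
  motion=[
    [[0.02,-0.003,0.001],[-0.7,0.3,-0.4]],
    [[0.017,-0.001,0.001],[-0.4,0.2,-0.2]],
    [[0,0,0],[0,0,0]],
  ],
)

```text
clock: 23.13
tcp_pos: [0.6228, 0.0547, 0.0493]
tool_rot: [85.8, 89.5, 0.1]
ft_force: [0.1, -1.0, 0.1]
finger_gap: 0.0555
```

```bash
python3 - <<'E'
from h import *
plan([.619,.057,.023],-85.7,sgn=1)
E
```

```text
t 23.13 tcp [0.6228 0.0547 0.0493] F [ 0.1  -1.03  0.15] M [-0.02  0.08 -0.  ] gap 0.0555 sgn 1 rows 1 total [-0.    0.47  0.01]
[[0.0263, -0.0039, -0.0026],[-0.01, 0.03, -0.47]],
```

Request:
move_arm(
  motion=[
    [[0.015,-0.003,-0.002],[0,0,-0.4]],
    [[0.009,-0.002,-0.001],[0,0,-0.2]],
    [[0,0,0],[0,0,0]],
  ],
)

```text
clock: 23.38
tcp_pos: [0.6192, 0.0561, 0.026]
tool_rot: [1.5, 89.9, -84.4]
ft_force: [-0.0, -0.8, 0.2]
finger_gap: 0.0556
```

```bash
python3 - <<'E'
from h import *
plan([.619,.057,.023],-85.7,sgn=1)
W=cam("wrist");save(W,"q_wrist.png")
E
```

```text
t 23.38 tcp [0.6192 0.0561 0.026 ] F [-0.   -0.75  0.16] M [-0.06 -0.01 -0.03] gap 0.0556 sgn 1 rows 1 total [0.06 0.01 0.17]
[[0.003, -0.0001, -0.0009],[-0.17, 0.06, -0.0]],
```

View pics/q_wrist.png

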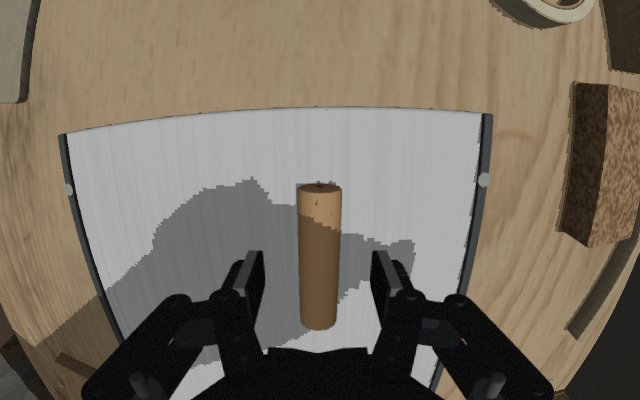

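Request:
move_arm(
  motion=[
    [[0.004,0,-0.001],[0,0,0]],
    [[0,0,0],[0,0,0]],
  ],
)

```text
clock: 23.6
tcp_pos: [0.6199, 0.0575, 0.023]
tool_rot: [53.7, 89.9, -32.1]
ft_force: [0.1, 0.6, -0.3]
finger_gap: 0.0552
```

Request:
move_arm(
  motion=[
    [[0,0,0],[0,0,0]],
    [[0,0,0],[0,0,0]],
    [[0,0,0],[0,0,0]],
    [[0,0,0],[0,0,0]],
  ],
  claw=1,
  squeeze=40,
)

```text
clock: 23.93
tcp_pos: [0.621, 0.0581, 0.0245]
tool_rot: [74.4, 89.8, -11.4]
ft_force: [-0.9, 0.5, -0.4]
finger_gap: 0.0191
```

Request:
move_arm(
  motion=[
    [[0,0,0],[0,0,0]],
    [[0,0,0],[0,0,0]],
  ],
)

```text
clock: 24.1
tcp_pos: [0.6211, 0.0581, 0.0248]
tool_rot: [74.2, 89.7, -11.6]
ft_force: [-1.0, 0.0, -1.2]
finger_gap: 0.0191
```

Closed on the roller (gap 19 mm). Lifting and checking.

Request:
move_arm(
  motion=[
    [[-0.02,0,0],[0,0,0]],
    [[-0.035,0,0],[0,0,0]],
    [[-0.035,0,0],[0,0,0]],
    [[-0.01,0,0],[0,0,0]],
    [[0,0,0],[0,0,0]],
  ],
)

```text
clock: 24.52
tcp_pos: [0.6183, 0.0578, 0.1257]
tool_rot: [-69.6, 89.9, -155.4]
ft_force: [0.5, -0.4, -0.7]
finger_gap: 0.0197
```

```bash
python3 - <<'E'
from h import *
W=cam("wrist");save(W,"r_wrist.png")
plan([.537,.325,.14],-79,sgn=1)
E
```

```text
t 24.57 tcp [0.6184 0.0579 0.1251] F [ 0.12  1.5  -0.25] M [-0.01 -0.02  0.01] gap 0.0192 sgn 1 rows 7 total [ 0.06 -0.12  6.8 ]
[[-0.0021, -0.0088, -0.0389],[-0.97, 0.01, 0.02]],
[[-0.0021, -0.0081, -0.039],[-0.97, 0.01, 0.02]],
[[-0.0021, -0.0075, -0.0392],[-0.97, 0.01, 0.02]],
[[-0.0021, -0.0068, -0.0393],[-0.97, 0.01, 0.02]],
[[-0.0021, -0.0061, -0.0394],[-0.97, 0.01, 0.02]],
[[-0.0021, -0.0055, -0.0395],[-0.97, 0.01, 0.02]],
[[-0.0021, -0.0048, -0.0396],[-0.97, 0.01, 0.02]],
```

View pics/r_wrist.png

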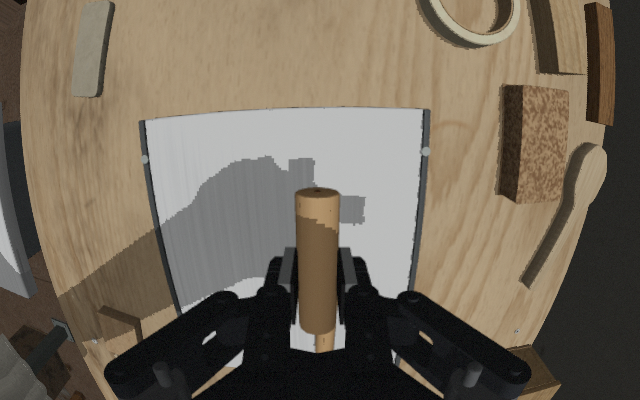

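The roller is held level between the pads at (317,260). On to the tray.

Request:
move_arm(
  motion=[
    [[-0.004,-0.009,-0.038],[-1,0,0]],
    [[-0.004,-0.008,-0.038],[-1,0,0]],
    [[-0.003,-0.008,-0.038],[-1,0,0]],
    [[0,-0.007,-0.038],[-1,0,0]],
    [[0,-0.006,-0.035],[-1,0,0]],
  ],
)

```text
clock: 24.98
tcp_pos: [0.563, 0.2282, 0.1264]
tool_rot: [-42.1, 89.2, -124.1]
ft_force: [0.2, -0.1, 0.2]
finger_gap: 0.0193
```

```bash
python3 - <<'E'
from h import *
plan([.537,.327,.13],-79,sgn=1)
W=cam("wrist");save(W,"s_wrist.png")
for m in r.silhouettes("tray","wrist")[:2]: print(m["extent"],round(m["conf"],2),rect(m["pixels"],W,.04))
E
```

```text
t 24.98 tcp [0.563  0.2282 0.1264] F [ 0.23 -0.08  0.17] M [ 0.07 -0.03 -0.02] gap 0.0193 sgn 1 rows 3 total [ 0.69 -0.44  3.06]
[[-0.0015, -0.0041, -0.0338],[-1.02, 0.2, 0.19]],
[[-0.0014, -0.0035, -0.0339],[-1.02, 0.2, 0.19]],
[[-0.0013, -0.0028, -0.0339],[-1.02, 0.2, 0.19]],
[211.5, 0.1, 407.6, 149.7] 0.92 ((539.8184204101562, 334.03961181640625), (150.5978240966797, 120.0887222290039), 10.914474487304688)
```

View pics/s_wrist.png

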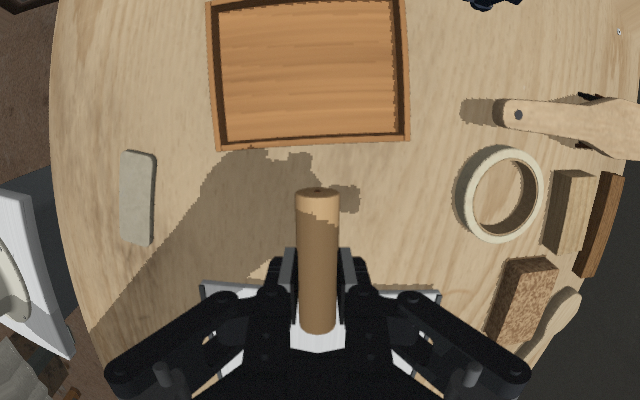

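Request:
move_arm(
  motion=[
    [[0,-0.004,-0.035],[-1,0.2,0.2]],
    [[0,-0.004,-0.035],[-1,0.2,0.2]],
    [[0,-0.003,-0.03],[-1,0.2,0.2]],
    [[0,0,0],[0,0,0]],
    [[0,0,0],[0,0,0]],
  ],
)

```text
clock: 25.5
tcp_pos: [0.528, 0.3306, 0.117]
tool_rot: [-101.1, 89.4, -179.3]
ft_force: [0.7, -1.3, -0.6]
finger_gap: 0.019
```

```bash
python3 - <<'E'
from h import *
plan([.539,.332,.06],-79,sgn=1)
W=cam("wrist");save(W,"t_wrist.png")
E
```

```text
t 25.5 tcp [0.528  0.3306 0.117 ] F [ 0.73 -1.25 -0.6 ] M [-0.09 -0.05  0.06] gap 0.019 sgn 1 rows 2 total [ 0.   -0.61 -0.84]
[[0.0284, 0.0058, 0.0005],[0.42, -0.06, 0.3]],
[[0.0285, 0.0057, 0.0004],[0.42, -0.06, 0.3]],
```

View pics/t_wrist.png

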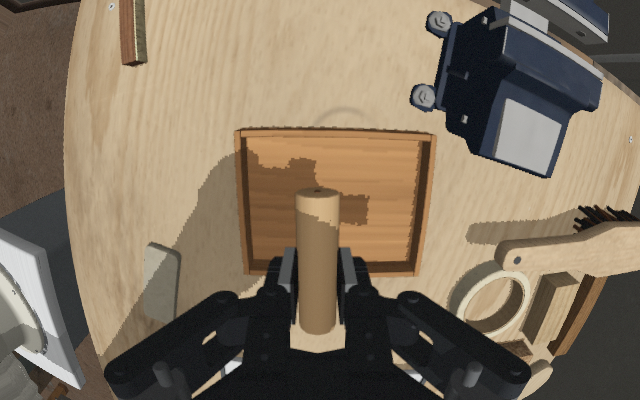

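Request:
move_arm(
  motion=[
    [[0.025,0.009,0],[0.4,0,0.3]],
    [[0.03,0.005,0],[0.4,0,0.2]],
    [[0,0,0],[0,0,0]],
  ],
)

```text
clock: 25.8
tcp_pos: [0.5417, 0.332, 0.0591]
tool_rot: [-134.5, 89.9, 146.4]
ft_force: [-0.3, -1.9, -1.3]
finger_gap: 0.0195
```

```bash
python3 - <<'E'
from h import *
plan([.539,.332,.026],-79,sgn=1)
E
```

```text
t 25.8 tcp [0.5417 0.332  0.0591] F [-0.26 -1.89 -1.34] M [-0.16  0.07 -0.01] gap 0.0195 sgn 1 rows 1 total [-0.08 -0.12  0.04]
[[0.0331, -0.0026, -0.0004],[-0.04, -0.1, 0.1]],
```

Request:
move_arm(
  motion=[
    [[0.018,-0.002,0],[0,0,0]],
    [[0.012,-0.001,0],[0,0,0]],
    [[0,0,0],[0,0,0]],
  ],
)

```text
clock: 26.05
tcp_pos: [0.5395, 0.3275, 0.0268]
tool_rot: [-82.5, 89.7, -161.8]
ft_force: [0.6, -0.6, -0.5]
finger_gap: 0.0195
```

Request:
move_arm(
  motion=[
    [[0.0025,0,0],[0,0,0]],
  ],
)

```text
clock: 26.13
tcp_pos: [0.5398, 0.3269, 0.0247]
tool_rot: [-80.6, 89.7, -159.9]
ft_force: [0.4, -0.1, -1.1]
finger_gap: 0.0193
```

Now releasing partway (about 45 mm opening) and lifting.

Request:
move_arm(
  motion=[
    [[0,0,0],[0,0,0]],
    [[0,0,0],[0,0,0]],
    [[0,0,0],[0,0,0]],
  ],
  claw=0.5,
  squeeze=20,
)

```text
clock: 26.38
tcp_pos: [0.5412, 0.3266, 0.0269]
tool_rot: [-82.1, 89.8, -161.5]
ft_force: [0.1, -0.5, 1.0]
finger_gap: 0.0427
```

Request:
move_arm(
  motion=[
    [[-0.02,0,0],[0,0,0]],
    [[-0.035,0,0],[0,0,0]],
    [[-0.035,0,0],[0,0,0]],
    [[-0.035,0,0],[0,0,0]],
    [[-0.03,0,0],[0,0,0]],
  ],
)

```text
clock: 26.8
tcp_pos: [0.5387, 0.3248, 0.1839]
tool_rot: [-74.0, 89.3, -153.3]
ft_force: [0.3, 0.4, -0.5]
finger_gap: 0.0426
```

Request:
move_arm(
  motion=[
    [[-0.02,-0.02,0],[0,0,0]],
    [[0,0,0],[0,0,0]],
    [[0,0,0],[0,0,0]],
  ],
)

```text
clock: 27.05
tcp_pos: [0.5228, 0.3255, 0.2167]
tool_rot: [109.0, 89.7, 29.7]
ft_force: [0.3, -1.1, -1.1]
finger_gap: 0.0427
```

```bash
python3 - <<'E'
from h import *
W=cam("wrist");T=cam("top");S=cam("scene");save(W,"u_wrist.png");save(T,"u_top.png",[140,110,440,270],2.6);save(S,"u_scene.png")
print(r.get_obs()["clock"],r.get_obs()["tcp_pos"])
for q,z in (("rod_p",.03),("float",.012),("offcut",.018),("slip_stone",.011)):
  for m in r.silhouettes(q,"top")[:3]: print(q,m["extent"],round(m["conf"],2),rect(m["pixels"],T,z))
E
```

```text
27.2 [0.52184389 0.32525883 0.21428729]
rod_p [166.4, 182.2, 192.6, 185.9] 0.74 ((539.2450561523438, 324.19500732421875), (16.916378021240234, 75.85539245605469), 9.543920516967773)
rod_p [292.2, 149.5, 316.8, 154.4] 0.67 ((634.4881591796875, -71.76518249511719), (20.178321838378906, 77.45223999023438), 3.0176842212677)
float [448.9, 189.1, 494.0, 229.0] 0.65 ((450.679443359375, -572.9354858398438), (142.0621337890625, 51.905372619628906), 51.856327056884766)
float [369.9, 153.2, 386.4, 199.2] 0.58 ((552.3143310546875, -303.8001708984375), (134.4124755859375, 50.29811477661133), 8.278361320495605)
offcut [324.0, 229.1, 348.7, 251.0] 0.62 ((367.16253662109375, -158.51014709472656), (75.11344146728516, 59.45064163208008), 80.24991607666016)
slip_stone [214.7, 226.8, 236.9, 242.7] 0.67 ((378.4889221191406, 182.29302978515625), (72.80626678466797, 36.88911819458008), 82.55755615234375)
slip_stone [290.9, 146.8, 316.1, 152.1] 0.28 ((638.2266235351562, -69.29969024658203), (20.74066925048828, 81.51321411132812), 2.4470207691192627)
```

View pics/u_wrist.png

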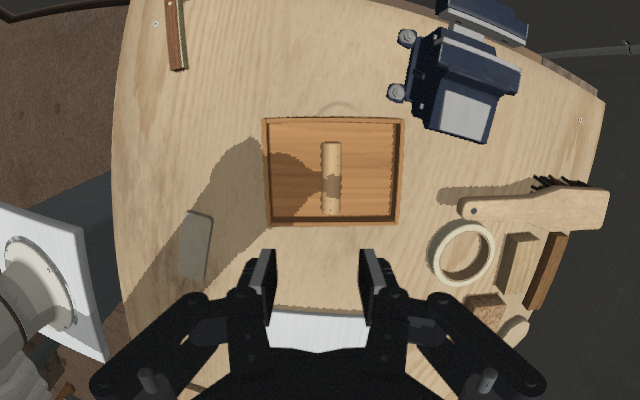

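View pics/u_top.png

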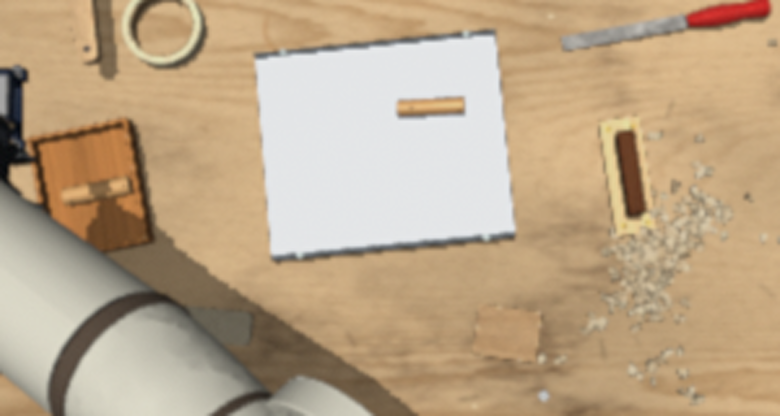

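View pics/u_scene.png

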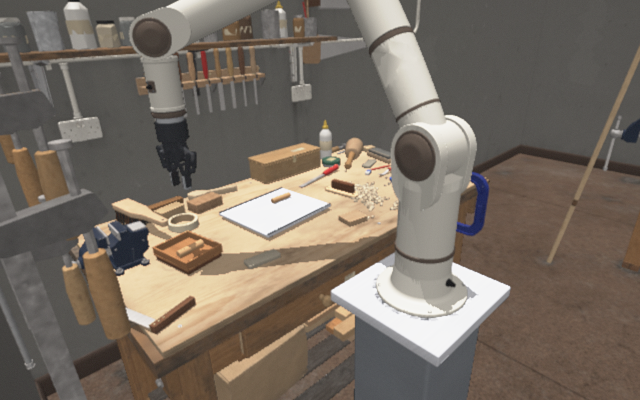

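The pictures show the oval roller flat in the tray (wrist view (331,178)) and the round one on the far half of the plate (top crop (430,106)). The float is flat on the bench at (626,175), and the offcut and stone are in place. Handing in.

```bash
python3 -c "
from station import r
print(r.get_obs()['qd'].round(2)); print(r.sign_off())"
```

```text
[-0.08 -0.05 -0.17 -0.15 -0.12  0.11  0.01]
the job is handed in; nothing more can be done
None
```

The job is handed in at about 27 s on the clock. The roller that rocks is in the tray and the round one lies on the far half of the plate.

- **Right-hand roller:** it kept its height within about 1 mm, with no cycle, over about 100 mm of rolling, so it is the round one. It now lies roughly 40 mm past the middle of the plate.
- **Left-hand roller:** it rose and fell by about 2.4 mm three times at near-even force, so it is the oval one. It lies flat inside the tray.
- **Float:** it stands flat on the bench a few mm from where it started.
- **Offcut and stone:** neither was touched. The offcut measured unmoved. The arm partly hid the stone from the top camera at the end, so its last reading was short, but the pictures show it in place.

**Forces:** while rolling, the press was mostly 5–10 N, with a highest reading of about 12 N. At the very start of the first roll it dropped for a moment to about 0.6 N before I corrected it. Setting the float down touched the bench once at about 25 N, well after the rolling.

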